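# Make up the coat-hook and cupboard-hinge trays

## Task

Make up two job trays from the stock on the shelf. The blue tray is for putting up the coat hook: the pocket spirit level goes in its long compartment, the white hook tile in the large squarish one and the red box of wall plugs in the small one. The orange tray is for the squeaky hinges in the dark cupboard: the yellow torch goes in its long compartment and the grey oil bottle in the small one; set everything down upright and flat on the tray floor without dropping it, and leave the green tile and the wooden clamp where they are.

Things in the scene. Friction and masses are not known exactly. Their poses are not given: they have to be found in the camera images.
- blue_tray: Blue shallow tray, fixed, 158 (x) by 188 (y) mm. Floor 4 mm thick; walls and ribs 4 mm thick, tops 12 mm above the shelf. Origin: centre of the underside, z up. Compartments, inside size and centre in the tray frame, mm: LONG 50 (x) by 180 (y), centre x +50, y 0; LARGE 96 (x) by 106 (y), centre x -27, y -37; SMALL 96 (x) by 70 (y), centre x -27, y +55.
- orange_tray: Orange shallow tray, fixed, 98 (x) by 267 (y) mm. Floor 4 mm thick; walls and rib 4 mm thick, tops 12 mm above the shelf. Origin: centre of the underside, z up. Compartments, inside size and centre in the tray frame, mm: LONG 90 (x) by 172 (y), centre x 0, y -43.5; SMALL 90 (x) by 83 (y), centre x 0, y +88.
- level: Pocket spirit level: steel bar with yellow-green vials, 130 mm along x, 24 mm along y, 44 mm high, standing on its base. Origin: centre of the underside; z up. About 0.22 kg.
- white_tile: Ceramic tile on its back, 76 x 76 x 8 mm, steel hook up: a central stem (16 mm in x, 14 mm in y, top 46 mm above the underside) whose top 10 mm runs on to x +28 mm, also 14 mm wide. Grip it by the stem, across y. Origin: centre of the underside, z up, x and y along the edges. WHITE tile. About 0.15 kg.
- plug_box: Shut red plastic box of wall plugs with a pale paper patch on its lid, 60 mm along x, 40 mm along y, 40 mm high. Origin: centre of the underside; z up. About 0.09 kg.
- torch: Yellow plastic torch lying along its x, 130 mm long, on two small black feet that keep it from rolling. Round barrel of 34 mm diameter from x -65 to +30 mm, head of 46 mm diameter at the +x end; its long axis is 24 mm above the underside. Origin: under the middle of its length, at the height of the underside; z up. About 0.14 kg.
- oil_bottle: Dark grey round bottle of hinge oil, shut, with a pale paper band and a thin white cap, standing upright; 42 mm diameter up to 58 mm height, cap 18 mm diameter, 85 mm high in all. Origin: centre of the underside; z up. About 0.1 kg.
- green_tile: Ceramic tile on its back, 76 x 76 x 8 mm, steel hook up: a central stem (16 mm in x, 14 mm in y, top 46 mm above the underside) whose top 10 mm runs on to x +28 mm, also 14 mm wide. Grip it by the stem, across y. Origin: centre of the underside, z up, x and y along the edges. DARK GREEN tile: belongs to neither kit and stays where it is.
- clamp: Bystander: wooden hand-screw clamp holding a scrap block, just beyond the stock. Two jaws 190 mm along y, two dark round handles towards +x, 38 mm high. Origin: at shelf height under the middle of the near jaw's near face; the clamp reaches 148 mm from there along +x. Loose, 0.85 kg; stays where it is.

How it is judged (in metres and radians):
At the end, for the whole second after the job is handed in: Level, white tile, plug box in the long, large, small bays of the blue tray; torch, bottle in the long, small bays of the orange one; each within 3 mm of the tray floor and 0.06 rad of upright, either way round, at rest, released. Green tile and clamp within 20 mm of their start (x of level in the frame of blue_tray between 0.035 and 0.065 m and y of level in the frame of blue_tray between -0.028 and 0.028 m and z of level in the frame of blue_tray between 0.001 and 0.007 m and angle between each of level, white_tile, plug_box, torch, oil_bottle's own z axis and vertical below 0.06 rad and linear speed of each of level, white_tile, plug_box, torch, oil_bottle below 0.02 m/s and angular speed of each of level, white_tile, plug_box, torch, oil_bottle below 0.2 rad/s and contact force between each of level, white_tile, plug_box, torch, oil_bottle and the fingers below 0.05 N and x of white_tile in the frame of blue_tray between -0.041 and -0.013 m and y of white_tile in the frame of blue_tray between -0.055 and -0.019 m and z of white_tile in the frame of blue_tray between 0.001 and 0.007 m and x of plug_box in the frame of blue_tray between -0.059 and 0.005 m and y of plug_box in the frame of blue_tray between 0.037 and 0.073 m and z of plug_box in the frame of blue_tray between 0.001 and 0.007 m and x of torch in the frame of orange_tray between -0.031 and 0.031 m and y of torch in the frame of orange_tray between -0.0685 and -0.0185 m and z of torch in the frame of orange_tray between 0.001 and 0.007 m and x of oil_bottle in the frame of orange_tray between -0.026 and 0.026 m and y of oil_bottle in the frame of orange_tray between 0.0655 and 0.1105 m and z of oil_bottle in the frame of orange_tray between 0.001 and 0.007 m and distance of each of green_tile, clamp from where it was at the start of the episode below 0.02 m); the robot touches nothing.
It fails at once if one of the five kit things is dropped (falls freely, more than about 25 mm) ((contact force between level and the fingers below 0.01 N and linear speed of level above 0.7 m/s) or (contact force between white_tile and the fingers below 0.01 N and linear speed of white_tile above 0.7 m/s) or (contact force between plug_box and the fingers below 0.01 N and linear speed of plug_box above 0.7 m/s) or (contact force between torch and the fingers below 0.01 N and linear speed of torch above 0.7 m/s) or (contact force between oil_bottle and the fingers below 0.01 N and linear speed of oil_bottle above 0.7 m/s)).
It fails at once if the green hook tile is shifted by more than 20 mm (distance of green_tile from where it was at the start of the episode above 0.02 m).
It fails at once if the wooden clamp is shifted by more than 20 mm (distance of clamp from where it was at the start of the episode above 0.02 m).
It also fails if it takes over 128 s, if anything falls off the work surface, if the arm or the gripper's body presses on something with over 40 N, if the wrist force passes 120 N, or if a joint passes its speed limit or range.

## Robot

A 7-joint arm with a two-finger parallel gripper is mounted at the origin on the work surface. World frame = base frame: x ahead of the robot, y to its left, z up, the work surface at z = 0. Lengths are in m, angles in degrees, forces in N, time in s.
With the tool pointing down it reaches from about 0.425 to 0.875 m from the base axis. Payload 4.7 kg.
Tool frame: the origin (TCP) lies midway between the tips of the shut fingers; the grasp point (between the pads) lies env.grip_point_offset behind it (env.grip_point_offset is the distance from the TCP to the grasp point, in m); x points along the fingers, y is the direction in which the jaws open and shut, and the axes are right-handed (so a half turn about x gives the same grasp; the last joint's range is limited). The gripper opens to 87 mm and grips with 3 to 60 N. Pads are 19 mm wide; open, the fingers measure 117 mm over their backs; the gripper's body (75 mm by 190 mm) begins 51 mm behind the grasp point.
Start: joints at [69.563, 18.392, -4.016, 83.108, 1.295, 78.541, -3.26], TCP at [0.236, -0.606, 0.223] pointing down, gripper open.
Joint ranges: [-163.93, 163.93], [-17.29, 119.83], [-79.2, 71.16], [3.27, 140.29], [-89.18, 269.18], [5.43, 117.66], [-154.24, 154.24]. Speed limits (degrees/s): [147.25, 147.25, 180, 180, 180, 180, 180].

## Interface

Orientations are given as [roll, pitch, yaw] about the fixed x, y, z axes, in that order (R = Rz(yaw) Ry(pitch) Rx(roll)).
In Python, from cell import readout, read_camera, camera_params, sign_off, spot_in, pinpoint, env gives the robot as it stands.
- The arm moves only by the shell command python3 -m pendant 'ROWS' [OPENING] [FORCE]. ROWS is a JSON object of lists of equal length, an entry for each row: "xyz": the shift along the world's x, y, z in m, a list of three; "turn": the turn about the world's z in rad. A call has 1 to 10 rows; each row shifts and turns the pose as measured when the row begins; what a row does not reach is not made up. A row lasts 1/8 s, in which the tool goes at most 62.5 mm and 10.7 degrees, less where a joint would pass 70% of its speed; a pose out of reach is approached as far as the arm can. A call is refused whole if a number of a shift passes 0.0625 or a number of a turn 0.188, either way. A call with a gripper value outside its range is refused whole. OPENING is the opening, from 0 (shut) to 1 (fully open), set as the call begins (- or left out, the last holds). The fingers move at their own pace and stop on an object; FORCE is the grip in N (left out, the last holds). Time passes only in rows, so rows that do not move let the fingers close. It gives the time, the measured TCP pose, the force and the opening at its end, in the units of the state.
- readout.get_obs(): the state, without advancing time (a new reading comes with each control period).
- read_camera(name): name is "scene" or "side" or "wrist"; returns the picture (480x640x3 uint8, red, green, blue); there is no depth.
- camera_params(name): a dict with "fx", "fy", "cx", "cy" (pixels), "k1" (the pictures are not rectified: a ray, as slopes to the right and down, at radius r is drawn at 1 + k1 r^2 times it, then the intrinsics apply), "rvec" (rotation vector, rad) and "tvec" (3), from world to camera coordinates, as OpenCV has them; the wrist camera has in their place "hand_eye" (4x4, takes a point from camera to tool coordinates, whose origin is the TCP and whose axes are the tool frame's). Camera axes: x right, y down, z forward; pixel columns grow to the right and rows downward; lengths in m; the calibration is good to about 2 mm. A picture is of the moment at which its call begins: read the wrist's pose just before it. camera_params takes no time and is no camera call.
- sign_off(): hands the job in, once; it reports no verdict.
Trained networks look in the newest picture that a camera, given by its name, has taken for a name from the list of things; names that differ only in an ending like _2 or _b are one class to them, and where a whole thing is asked for, a point or a joint stands for the part that bears it (a point fixed in the world has none). Each returns a list of dicts, best first, with "score" (0 to 1); they miss things now and then, are a little off and sometimes report something else, mostly with a low value. They report only what shows in the picture. A call takes as long as a camera call.
- spot_in(camera, name): "at" ([x, y, z] in m, in the coordinates of the camera as it stood for that picture, good to about 4 mm: the middle of the surface that is visible of it).
- pinpoint(camera, name): "at" ([x, y, z] in m, in the coordinates of the camera as it stood for that picture, good to about 4 mm: a listed point, or the origin of a listed thing).
The state is a dict: "time_s": time; "qpos": joint angles; "joint_velocities": joint speeds; "effort": joint torques, N m; "tool_pos": TCP position; "tool_rot": TCP orientation; "force": force on the tool from outside, world axes, zero at the start; "wrist_torque": the same for the moment, N m; "grip_width": finger opening in m.
Only numpy, scipy, OpenCV 4.12 (cv2) and the standard library are available. Lean on these libraries where they do the work, as an engineer would, in place of code of your own. Each camera call takes 0.05 s, during which the arm holds its last target.

## Working session

There is one attempt and no reset: what is moved stays moved. The work goes in short steps, Python scripts to look and compute and a shell command to move; the robot and the scene stay as the last step left them, time stands still between calls to the robot, and variables do not carry over. Pictures are saved under pics/ and viewed, and the job is handed in when it is done.

```bash
ls; mkdir -p pics; cat > h.py <<'E'
import numpy as np, cv2
from scipy.spatial.transform import Rotation as R
from cell import readout, read_camera, camera_params, sign_off, spot_in, pinpoint, env
def pose():
    o=readout.get_obs(); return np.array(o['tool_pos']),np.array(o['tool_rot'])
def toolR():
    o=readout.get_obs(); return R.from_euler('xyz',o['tool_rot'],degrees=True).as_matrix()
def cam(name):
    p=camera_params(name)
    if 'rvec' in p:
        Rm=cv2.Rodrigues(np.array(p['rvec'],float))[0]; t=np.array(p['tvec'],float).ravel()
        return p,Rm.T,-Rm.T@t
    H=np.array(p['hand_eye']); T=toolR(); q=pose()[0]
    return p,T@H[:3,:3],T@H[:3,3]+q
def w(name,pt,c=None):
    p,Rw,o=c or cam(name); return Rw@np.array(pt)+o
def pix(name,X,c=None):
    p,Rw,o=c or cam(name); v=Rw.T@(np.array(X)-o); a=v[:2]/v[2]; r2=a@a; a=a*(1+p['k1']*r2)
    return np.array([p['fx']*a[0]+p['cx'],p['fy']*a[1]+p['cy']])
def ray(name,uv,z,c=None):
    p,Rw,o=c or cam(name)
    d=np.array([(uv[0]-p['cx'])/p['fx'],(uv[1]-p['cy'])/p['fy']]); a=d.copy()
    for _ in range(20): a=d/(1+p['k1']*(a@a))
    v=Rw@np.array([a[0],a[1],1]); return o+v*(z-o[2])/v[2]
def save(name,f):
    im=read_camera(name); cv2.imwrite('pics/'+f,np.array(im)[:,:,::-1]); return np.array(im)
E
python3 - <<'E'
from h import *
o=readout.get_obs(); print(o, env.grip_point_offset)
for c in('scene','side','wrist'):
    save(c,c+'0.png'); k=cam(c); print(c,camera_params(c)['fx'],k[2],k[1][:,2])
    for n in['blue_tray','orange_tray','level','white_tile','plug_box','torch','oil_bottle','green_tile','clamp']:
        r=pinpoint(c,n)
        for d in r[:2]: print(c,n,round(d['score'],2),np.round(w(c,d['at'],k),3),np.round(pix(c,w(c,d['at'],k),k)))
print(readout.get_obs()['time_s'])
E
```

```text
pics
{'time_s': 0.0, 'qpos': array([69.56456386, 18.43908823, -4.01695956, 83.17464249,  1.2968241 ,
       78.5417934 , -3.25823207]), 'joint_velocities': array([-0.08677726, -0.02573558,  0.03217164, -0.03303885,  0.08503628,
        0.04273804,  0.01867694]), 'effort': array([ 9.25268387e-05, -4.91286957e+01, -4.03928999e-01, -3.12523592e+01,
       -6.39208616e-02,  4.37513762e-02,  1.88769641e-04]), 'tool_pos': array([ 0.23526739, -0.6053291 ,  0.22146368]), 'tool_rot': array([-86.29422044,  89.88959761, 114.9544468 ]), 'force': array([-0.16875034,  0.07279863, -0.25265735]), 'wrist_torque': array([-0.0213237 ,  0.0168019 ,  0.02875813]), 'grip_width': 0.08721796439225628} 0.0187
scene 472.8108500149815 [ 1.07335495 -0.09162493  0.65573693] [-0.62422531  0.13877925 -0.76881928]
scene blue_tray 0.94 [ 0.426 -0.29  -0.   ] [133. 228.]
scene blue_tray 0.73 [0.744 0.015 0.005] [330. 347.]
scene white_tile 0.8 [0.648 0.128 0.   ] [381. 286.]
scene plug_box 0.55 [ 0.651 -0.268  0.001] [143. 328.]
scene plug_box 0.41 [ 0.65   0.248 -0.001] [447. 276.]
scene torch 0.87 [0.442 0.015 0.  
[... 376 characters left out ...]
1. 380.]
side orange_tray 0.2 [ 0.651 -0.271 -0.002] [312. 174.]
side level 0.67 [ 0.642 -0.013 -0.   ] [291. 251.]
side white_tile 0.58 [ 0.643  0.129 -0.004] [274. 304.]
side white_tile 0.44 [ 0.43   0.264 -0.003] [371. 380.]
side plug_box 0.88 [ 0.651 -0.268 -0.001] [311. 175.]
side torch 0.85 [ 0.444  0.013 -0.002] [381. 273.]
side oil_bottle 0.97 [0.643 0.246 0.004] [258. 351.]
side oil_bottle 0.39 [ 0.65  -0.27   0.001] [312. 174.]
side green_tile 0.78 [ 0.633 -0.136 -0.   ] [307. 212.]
side clamp 0.55 [0.742 0.016 0.005] [243. 253.]
side clamp 0.32 [ 0.431  0.267 -0.003] [370. 382.]
wrist 350.8481484657958 [ 0.31523955 -0.57474067  0.38389718] [-0.2826263  -0.109786   -0.95292676]
1.5
```

View pics/scene0.png

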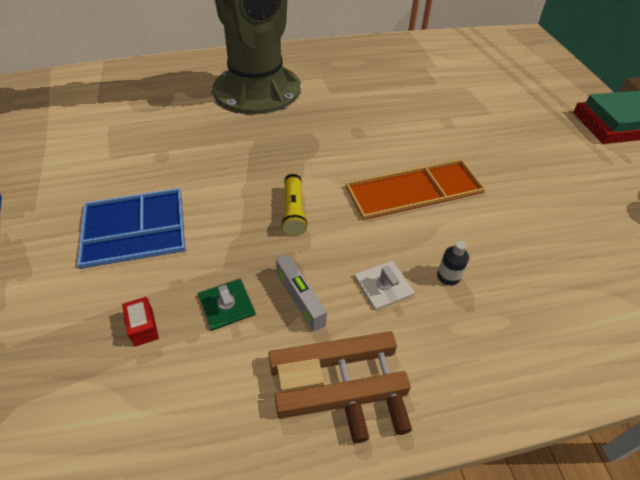

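View pics/side0.png

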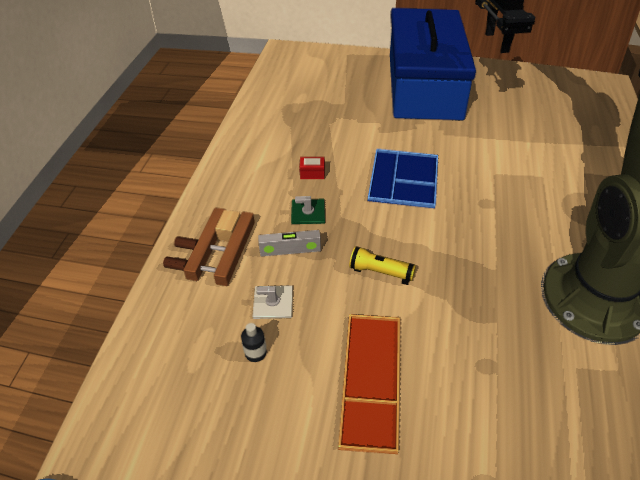

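```bash
python3 - <<'E'
from h import *
print(cam('side')[1],toolR())
E
```

```text
[[-0.98039801 -0.12978044  0.14824566]
 [-0.19608438  0.71621212 -0.66976945]
 [-0.01925237 -0.68570929 -0.72762086]] [[ 3.15088519e-05  3.62370968e-01 -9.32033948e-01]
 [-1.33683716e-04 -9.32033939e-01 -3.62370969e-01]
 [-9.99999991e-01  1.36015654e-04  1.90757781e-05]]
```

The scene picture shows the blue tray at (133,228), the torch at (293,205) with its head toward the camera, and the orange tray at (415,190). It also shows the level at (300,293), the white tile at (385,285), the bottle at (453,263), the box at (140,320), the green tile at (227,303) and the clamp at (340,370). Next I need their yaws, so I'll rectify at each object's height.

```bash
cat > rect.py <<'E'
from h import *
def rect(name,im,z,c,cx,cy,half=0.15,ppm=2000,k=None):
    # output: right = -y? use col->y increasing right? choose col = x, row = -y
    n=int(2*half*ppm); 
    xs=cx-half+np.arange(n)/ppm; ys=cy+half-np.arange(n)/ppm
    X,Y=np.meshgrid(xs,ys); P=np.stack([X,Y,np.full_like(X,z)],-1)
    p,Rw,o=c; v=(P-o)@Rw; a=v[...,:2]/v[...,2:]; r2=(a**2).sum(-1,keepdims=True); a=a*(1+p['k1']*r2)
    return cv2.remap(im,(p['fx']*a[...,0]+p['cx']).astype(np.float32),(p['fy']*a[...,1]+p['cy']).astype(np.float32),cv2.INTER_CUBIC)
E
python3 - <<'E'
from rect import *
ims={c:cv2.imread(f'pics/{c}0.png') for c in('scene','side')}; cs={c:cam(c) for c in ims}
hsvr={'blue':((100,120,60),(125,255,255)),'orange':((3,170,90),(22,255,255)),'torch':((22,150,90),(34,255,255)),
'box':((0,120,40),(12,255,255)),'green':((60,90,20),(90,255,200))}
def go(n,z,cx,cy,half):
    for c in ims:
        r=rect(c,ims[c],z,cs[c],cx,cy,half); h=cv2.cvtColor(r,cv2.COLOR_BGR2HSV)
        m=cv2.inRange(h,*hsvr[n]); 
        q=max(cv2.findContours(m,0,1)[0],key=cv2.contourArea)
        (u,v),(a,b),t=cv2.minAreaRect(q)
        print(n,c,np.round([cx-half+u/2000,cy+half-v/2000],4),'size',round(a/2,1),round(b/2,1),'yaw',round(-t,1))
        cv2.imwrite(f'pics/r_{n}_{c}.png',r)
go('blue',.012,.425,-.29,.15);go('orange',.012,.43,.265,.17);go('torch',.024,.443,.014,.1);go('green',.008,.633,-.134,.08);go('box',.04,.651,-.268,.06)
L=[]
for (z,cx,cy) in((.044,.642,-.013),(.008,.645,.128),(.04,.651,-.268),(.024,.443,.014)):
    L.append(np.vstack([cv2.resize(rect(c,ims[c],z,cs[c],cx,cy,.09),(200,200)) for c in ims]))
cv2.imwrite('pics/rects.png',np.hstack(L))
E
```

```text
blue scene [ 0.4324 -0.2897] size 185.0 161.7 yaw -88.7
blue side [ 0.4257 -0.2864] size 197.4 155.7 yaw -88.9
orange scene [0.4367 0.2236] size 174.1 92.7 yaw -84.3
orange side [0.4299 0.2677] size 270.6 96.7 yaw -84.3
torch scene [0.4293 0.0203] size 114.9 44.4 yaw -12.8
torch side [0.4462 0.0078] size 110.4 58.8 yaw -5.1
green scene [ 0.6349 -0.1328] size 73.7 75.9 yaw -77.8
green side [ 0.6307 -0.1312] size 78.9 74.7 yaw -77.7
box scene [ 0.6626 -0.2632] size 46.1 84.2 yaw -79.5
box side [ 0.6455 -0.2484] size 87.1 63.0 yaw -79.0
```

View pics/rects.png

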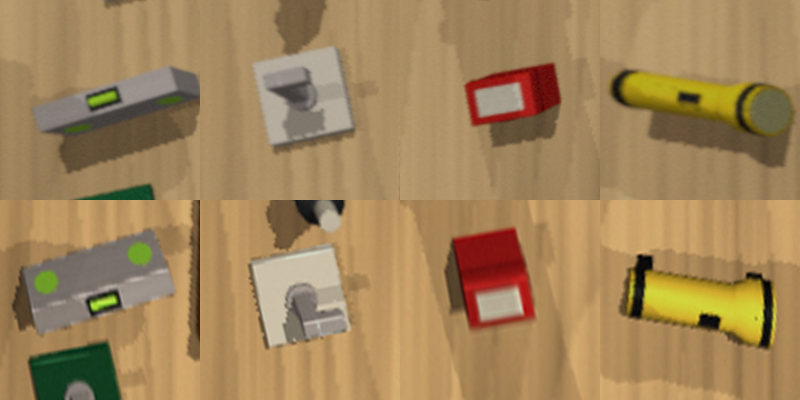

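```bash
python3 -m pendant '{"xyz":[[0.045,0.037,0],[0.045,0.037,0],[0.045,0.037,0],[0.045,0.037,0],[0.045,0.037,0],[0.045,0.037,0],[0.045,0.037,0],[0.045,0.037,0],[0.045,0.037,0]],"turn":[-0.02,-0.02,-0.02,-0.02,-0.02,-0.02,-0.02,-0.02,-0.02]}' 1 20
cat > look.py <<'E'
from h import *
import sys
f,names=sys.argv[1],sys.argv[2:]
k=cam('wrist'); im=save('wrist',f+'.png')
p,Rw,o=k
for n in names:
    for fn in(pinpoint,):
        for d in fn('wrist',n)[:2]: print(n,round(d['score'],2),np.round(w('wrist',d['at'],k),4))
ob=readout.get_obs(); T=toolR(); print('t',ob['time_s'],'tcp',np.round(ob['tool_pos'],4),'jaw',round(np.degrees(np.arctan2(T[1,1],T[0,1])),1),'w',round(ob['grip_width'],4),'F',np.round(ob['force'],1),'q7',round(ob['qpos'][6],1))
np.savez('last.npz',Rw=Rw,o=o)
E
python3 look.py w1 plug_box green_tile blue_tray
```

```text
time_s: 2.62
tool_pos: [0.6444, -0.2679, 0.2238]
tool_rot: [72.9, 89.7, -97.4]
force: [1.0, 0.5, -0.3]
grip_width: 0.0872
plug_box 0.55 [ 0.6552 -0.2667 -0.0042]
green_tile 0.97 [ 0.6362 -0.1362 -0.0036]
blue_tray 0.83 [ 0.4352 -0.2879  0.0011]
t 2.825 tcp [ 0.644  -0.2669  0.223 ] jaw -80.1 w 0.0867 F [-0.7 -1.7 -0.4] q7 -64.6
```

View pics/w1.png

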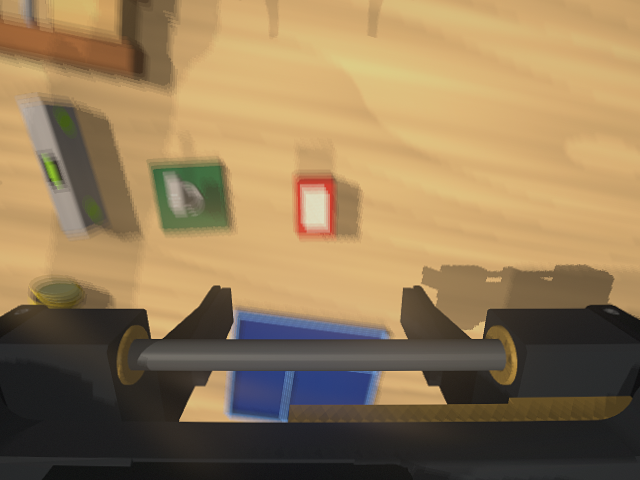

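The wrist view shows the box at (315,205), square to the jaws, with the fingers clear on both sides. I'll descend.

```bash
python3 -m pendant '{"xyz":[[0.004,-0.001,-0.05],[0.004,0,-0.05],[0,0,-0.05],[0,0,-0.04],[0,0,-0.015],[0,0,0]],"turn":[0,0,0,0,0,0]}' 1 20
python3 look.py w2 
```

```text
time_s: 3.58
tool_pos: [0.6458, -0.282, 0.0162]
tool_rot: [82.1, 89.2, -88.9]
force: [0.5, -0.7, -0.0]
grip_width: 0.0869
t 3.625 tcp [ 0.6464 -0.2823  0.0172] jaw -80.9 w 0.0872 F [-0.  -0.1  0.2] q7 -66.9
```

View pics/w2.png

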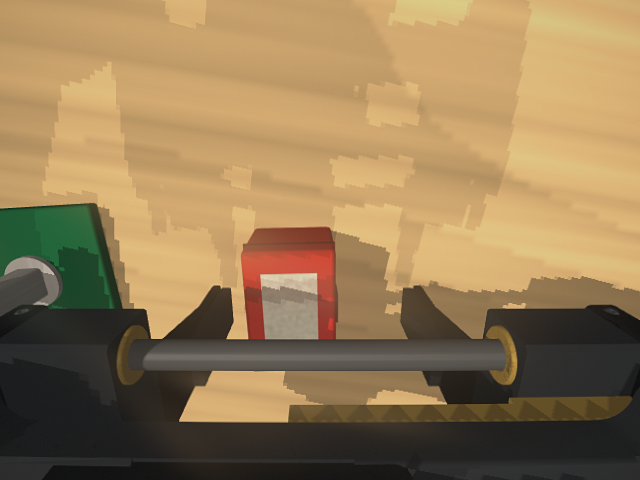

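The box sits left of centre, at about column 290, because the tool drifted 14 mm in -y. I'll correct that.

```bash
python3 -m pendant '{"xyz":[[0.006,0.014,-0.005],[0,0,0],[0,0,0]],"turn":[0.01,0,0]}' 1 20
python3 look.py w3 
```

```text
time_s: 4.0
tool_pos: [0.6563, -0.268, 0.0173]
tool_rot: [108.1, 88.8, -62.2]
force: [-0.1, -1.0, -0.5]
grip_width: 0.0873
t 4.05 tcp [ 0.6565 -0.2673  0.0172] jaw -80.3 w 0.087 F [-0.2  0.2  0.1] q7 -67.8
```

```bash
python3 -m pendant '{"xyz":[[-0.004,0,-0.006],[0,0,-0.003],[0,0,0]],"turn":[0,0,0]}' 1 20
python3 -m pendant '{"xyz":[[0,0,0],[0,0,0],[0,0,0],[0,0,0],[0,0,0]],"turn":[0,0,0,0,0]}' 0.3 20;python3 look.py w3
```

```text
time_s: 4.42
tool_pos: [0.652, -0.2677, 0.0078]
tool_rot: [108.6, 88.8, -61.7]
force: [-0.5, 0.5, -0.3]
grip_width: 0.087
time_s: 5.05
tool_pos: [0.652, -0.268, 0.0078]
tool_rot: [108.8, 88.8, -61.5]
force: [0.6, -0.9, 0.8]
grip_width: 0.0449
t 5.1 tcp [ 0.652  -0.2681  0.0078] jaw -80.3 w 0.0407 F [0.5 0.1 0.4] q7 -67.8
```

View pics/w3.png

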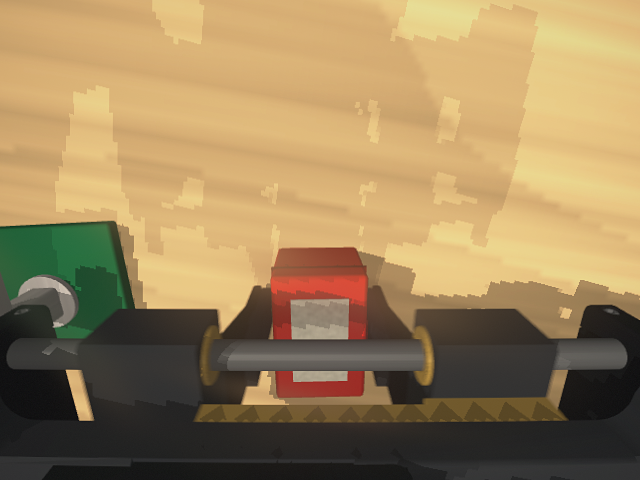

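The box is centred between the pads at (320,320). I'll grip and lift.

```bash
python3 -m pendant '{"xyz":[[0,0,0],[0,0,0],[0,0,0],[0,0,0.03],[0,0,0.04],[0,0,0.04]],"turn":[0,0,0,0,0,0]}' 0 25
python3 look.py w4
```

```text
time_s: 5.85
tool_pos: [0.6479, -0.2666, 0.1146]
tool_rot: [79.0, 89.2, -91.3]
force: [1.2, -0.2, -0.4]
grip_width: 0.0401
t 5.9 tcp [ 0.6513 -0.2677  0.1217] jaw -80.3 w 0.0398 F [ 1.9 -1.4  4. ] q7 -66.3
```

View pics/w4.png

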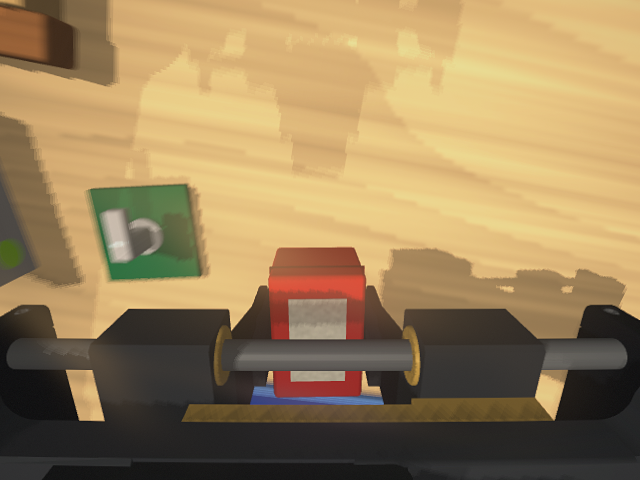

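The box is held firmly and off the shelf, at (320,320). Next I'll carry it over the blue tray.

```bash
python3 -m pendant '{"xyz":[[-0.03,0.004,0],[-0.05,0.006,0],[-0.05,0.006,0],[-0.05,0.006,0],[-0.04,0.006,0],[-0.02,0.003,0],[0,0,0],[0,0,0]],"turn":[-0.03,-0.03,-0.03,-0.03,-0.03,0,0,0]}'
python3 look.py w5 blue_tray; python3 - <<'E'
from h import *
save('side','s5.png');save('scene','c5.png')
E
```

```text
time_s: 6.9
tool_pos: [0.4062, -0.2352, 0.1231]
tool_rot: [118.6, 88.6, -60.6]
force: [1.0, 0.1, -0.6]
grip_width: 0.0398
blue_tray 0.82 [ 0.4356 -0.2917  0.0029]
t 7.0 tcp [ 0.4063 -0.235   0.1229] jaw -89.2 w 0.04 F [ 0.2 -1.1 -1.3] q7 -63.5
```

View pics/w5.png

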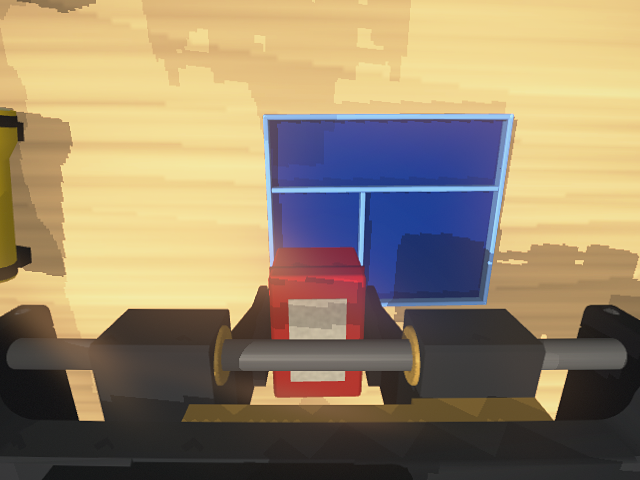

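View pics/s5.png

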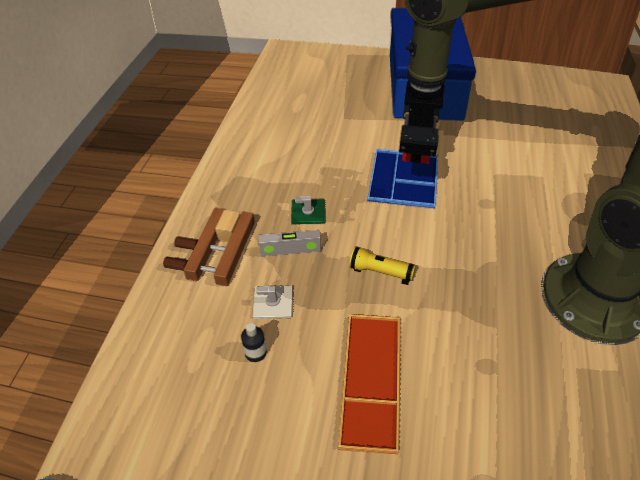

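The wrist view shows the tray's outer corners at (265,115), (513,116) and (487,303), and the rib junction at (362,189). I'll fit the tray pose to those.

```bash
cat > fit.py <<'E'
from h import *
from scipy.optimize import least_squares
def fit(obs,x0):
    # obs: list of (cam name, c, local pt, uv)
    def f(p):
        c,s=np.cos(p[2]),np.sin(p[2])
        return np.concatenate([pix(n,[p[0]+c*X[0]-s*X[1],p[1]+s*X[0]+c*X[1],X[2]],k)-uv for n,k,X,uv in obs])
    r=least_squares(f,x0); return r.x,np.round(r.fun,1)
E
python3 - <<'E'
from fit import *
L=np.load('last.npz'); p=camera_params('wrist'); k=(p,L['Rw'],L['o'])
P=[((.079,.094,.012),(265,115)),((.079,-.094,.012),(513,116)),((-.079,-.094,.012),(487,303)),((.023,.018,.012),(362,189))]
x,r=fit([('wrist',k,X,uv) for X,uv in P],[.43,-.29,0]); print(x[:2],np.degrees(x[2]),r)
s=cam('side'); 
P=[((.079,.094,.012),(369,204)),((.079,-.094,.012),(377,150)),((-.079,.094,.012),(436,207)),((.023,.018,.012),(394,180))]
x,r=fit([('side',s,X,uv) for X,uv in P],[.43,-.29,0]); print(x[:2],np.degrees(x[2]),r)
E
```

```text
[ 0.42866928 -0.29127859] 1.1694808614501038 [-2.9 -0.6  2.  -2.  -0.2  2.9  1.3  1.1]
[ 0.42307566 -0.28219924] 2.058573104902829 [-0.6 -3.2 -1.2  1.1  0.9  0.6  0.8  1.7]
```

```bash
python3 -m pendant '{"xyz":[[-0.006,0,-0.03],[0,0,-0.04],[0,0,-0.02],[0,0,0],[0,0,0]],"turn":[0,0,0,0,0]}'
python3 look.py w6
```

```text
time_s: 7.72
tool_pos: [0.4039, -0.2352, 0.0313]
tool_rot: [123.7, 88.5, -55.3]
force: [-0.6, 1.1, -0.9]
grip_width: 0.0399
t 7.775 tcp [ 0.4038 -0.2352  0.0314] jaw -89.0 w 0.0397 F [-0.3  0.3 -0.9] q7 -65.2
```

```bash
python3 -m pendant '{"xyz":[[-0.004,0,-0.01],[0,0,-0.008],[0,0,0],[0,0,0]],"turn":[0,0,0,0]}'
python3 look.py w6
```

```text
time_s: 8.28
tool_pos: [0.4008, -0.236, 0.0139]
tool_rot: [126.0, 88.3, -53.1]
force: [0.1, -0.1, 1.1]
grip_width: 0.0398
t 8.325 tcp [ 0.4008 -0.236   0.0139] jaw -89.0 w 0.0399 F [ 0.6 -0.1 -0.8] q7 -65.5
```

View pics/w6.png

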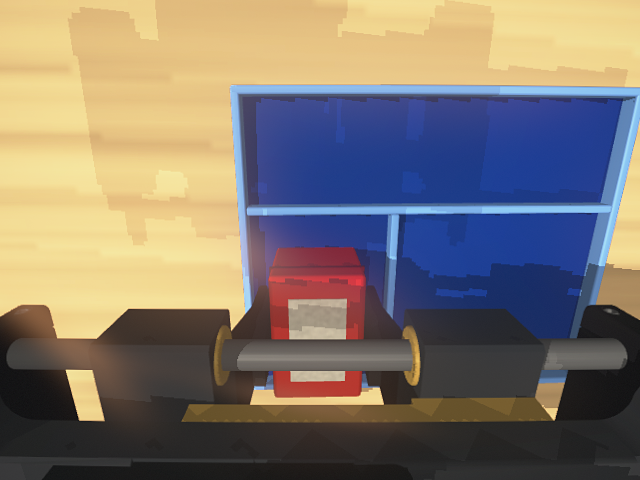

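The box is inside the small bay, about 2 mm above the floor and clear of the rib at (392,260). I'll release it with a small opening.

```bash
python3 -m pendant '{"xyz":[[0,-0.001,-0.001],[0,0,0]],"turn":[0,0]}'
python3 -m pendant '{"xyz":[[0,0,0],[0,0,0],[0,0,0]],"turn":[0,0,0]}' 0.53 20;python3 look.py w7
```

```text
time_s: 8.57
tool_pos: [0.4011, -0.2372, 0.0132]
tool_rot: [126.4, 88.3, -52.6]
force: [-0.3, -0.9, -1.0]
grip_width: 0.04
time_s: 8.95
tool_pos: [0.4015, -0.2374, 0.0136]
tool_rot: [127.1, 88.2, -52.0]
force: [-0.3, -0.7, 0.2]
grip_width: 0.0459
t 9.0 tcp [ 0.4015 -0.2375  0.0136] jaw -89.1 w 0.0457 F [ 0.1 -0.9  0.1] q7 -65.4
```

View pics/w7.png

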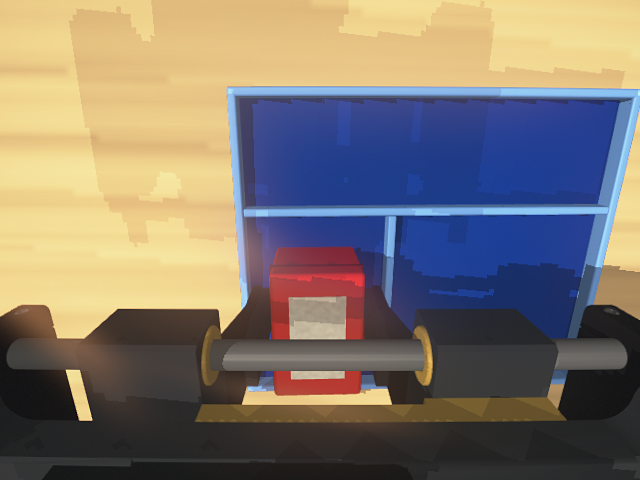

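The fingers have released at (245,310) and (390,310) and the box stands in its bay. I'll lift and go to the level.

```bash
python3 -m pendant '{"xyz":[[0,0,0.03],[0,0,0.05],[0,0,0.05],[0,0,0]],"turn":[0,0,0,0]}' 
python3 -m pendant '{"xyz":[[0.03,0.028,0.006],[0.04,0.038,0.006],[0.04,0.038,0],[0.04,0.038,0],[0.04,0.038,0],[0.03,0.028,0],[0.015,0.014,0],[0,0,0],[0,0,0]],"turn":[0.03,0.04,0.04,0.04,0.04,0.04,0,0,0]}' 1
python3 look.py w8 level; python3 - <<'E'
from h import *
save('scene','c8.png')
E
```

```text
time_s: 9.5
tool_pos: [0.4005, -0.2367, 0.147]
tool_rot: [126.6, 88.3, -52.5]
force: [0.3, -0.9, -0.9]
grip_width: 0.0461
time_s: 10.62
tool_pos: [0.6361, -0.0079, 0.1503]
tool_rot: [112.0, 88.8, -53.7]
force: [0.6, -0.0, -0.0]
grip_width: 0.0868
level 0.95 [ 6.531e-01 -9.800e-03  1.000e-04]
t 10.725 tcp [ 0.6362 -0.0082  0.1507] jaw -75.8 w 0.0868 F [ 0.2  0.6 -0.4] q7 -85.9
```

View pics/w8.png

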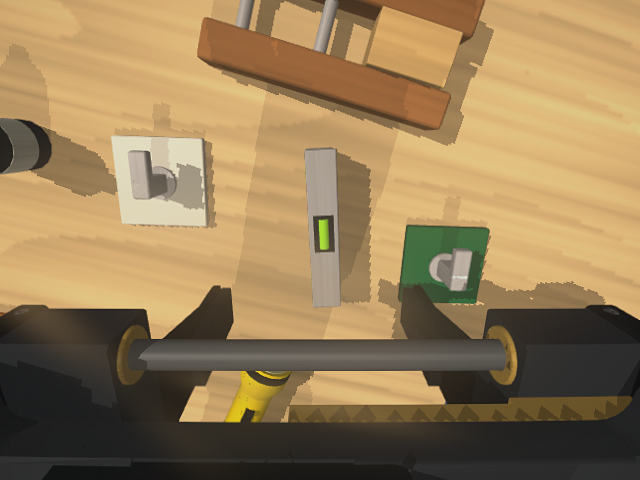

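View pics/c8.png

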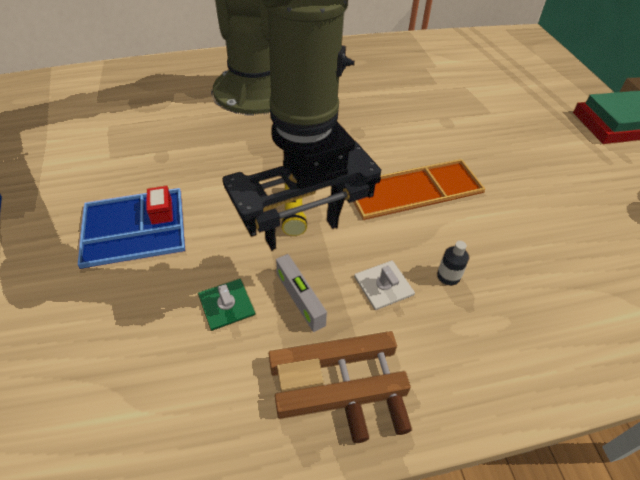

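The box stands upright in the small bay at scene (159,205). In the wrist view the level's top corners are at (305,149), (336,148), (313,306) and (341,304), and the white tile's corners are at (111,138), (203,137), (209,226) and (122,226).

```bash
python3 - <<'E'
from fit import *
L=np.load('last.npz'); p=camera_params('wrist'); k=(p,L['Rw'],L['o'])
a,b,z=.065,.012,.044
P=[((a,b,z),(305,149)),((a,-b,z),(336,148)),((-a,b,z),(313,306)),((-a,-b,z),(341,304))]
x,r=fit([('wrist',k,X,uv) for X,uv in P],[.64,-.01,.2]); print(x[:2],np.degrees(x[2]),r)
a=b=.038;z=.008
P=[((a,b,z),(111,138)),((a,-b,z),(203,137)),((-a,b,z),(122,226)),((-a,-b,z),(209,226))]
x,r=fit([('wrist',k,X,uv) for X,uv in P],[.64,.13,.2]); print(x[:2],np.degrees(x[2]),r)
print(pix('wrist',[.642,.128,.046],k))
E
```

```text
[ 0.64926337 -0.01253469] 16.973015353729657 [-0.8 -0.7  0.7 -1.3 -0.1  1.1  0.2  1.6]
[0.64855604 0.13003638] 13.417508120063863 [-0.7 -1.3 -0.6  0.7  1.4 -0.1  0.   0.8]
[142.89473509 198.83441996]
```

```bash
python3 -m pendant '{"xyz":[[0.006,-0.002,-0.03],[0.005,-0.002,-0.04],[0,0,-0.02],[0,0,0]],"turn":[0.03,0.02,0,0]}' 
python3 look.py w9
```

```text
time_s: 11.28
tool_pos: [0.6474, -0.0168, 0.0616]
tool_rot: [117.1, 88.5, -46.1]
force: [-0.0, -0.1, 0.4]
grip_width: 0.0867
t 11.325 tcp [ 0.6482 -0.0168  0.0627] jaw -73.2 w 0.0872 F [0.  0.1 0.4] q7 -84.9
```

View pics/w9.png

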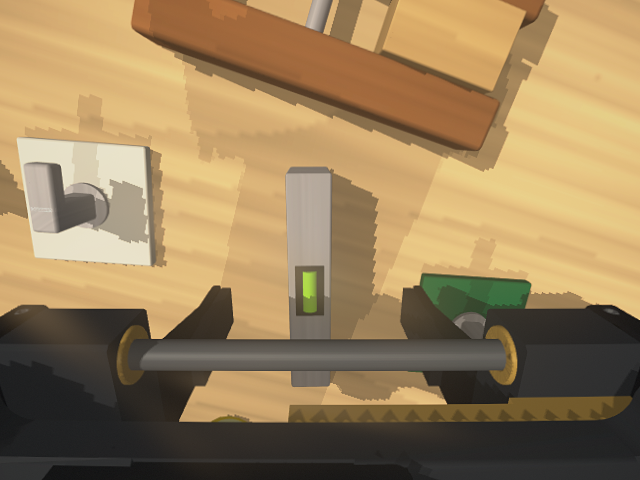

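```bash
python3 -m pendant '{"xyz":[[0,0.004,-0.02],[0,0,-0.02],[0,0,-0.009],[0,0,0],[0,0,0]],"turn":[0,0,0,0,0]}' 0.6
python3 look.py w10
```

```text
time_s: 11.95
tool_pos: [0.6499, -0.0119, 0.0134]
tool_rot: [124.9, 88.2, -38.3]
force: [0.3, -0.1, -0.4]
grip_width: 0.0535
t 12.0 tcp [ 0.6499 -0.012   0.0134] jaw -73.2 w 0.0525 F [ 0.4  0.4 -0. ] q7 -86.8
```

View pics/w10.png

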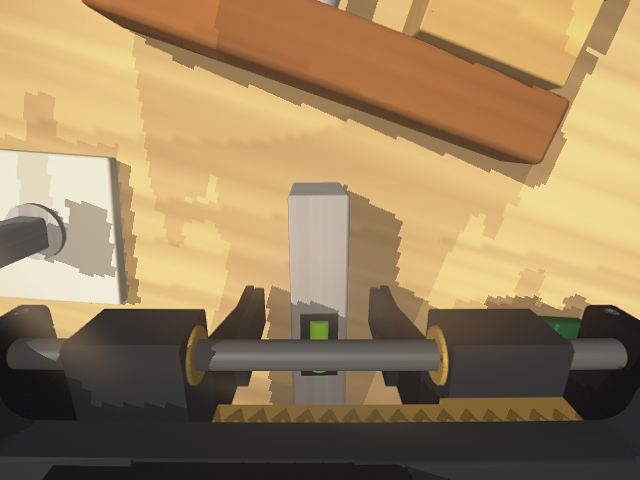

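The level is between the pads with its vial at (319,335). I'll grip and lift.

```bash
python3 -m pendant '{"xyz":[[0,0,0],[0,0,0],[0,0,0],[0,0,0],[0,0,0.03],[0,0,0.04],[0,0,0.04],[0,0,0]],"turn":[0,0,0,0,0,0,0,0]}' 0 40
python3 look.py w11; python3 -c "
from h import *
print(toolR()[:,0])"
```

```text
time_s: 13.0
tool_pos: [0.6475, -0.0122, 0.124]
tool_rot: [119.1, 88.4, -44.0]
force: [1.0, -0.3, -2.9]
grip_width: 0.0239
t 13.05 tcp [ 0.6456 -0.0125  0.1214] jaw -73.2 w 0.0238 F [-0.5  0.1 -3. ] q7 -83.9
[ 0.01540971 -0.01950951 -0.99969091]
```

View pics/w11.png

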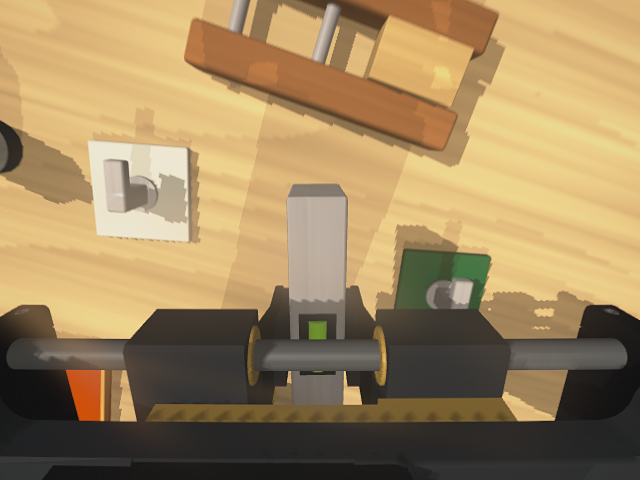

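```bash
python3 -m pendant '{"xyz":[[-0.015,-0.026,0],[-0.021,-0.035,0],[-0.022,-0.037,0],[-0.022,-0.037,0],[-0.022,-0.037,0],[-0.022,-0.037,0],[-0.022,-0.035,0],[-0.02,-0.032,0],[0,0,0],[0,0,0]],"turn":[0.14,0.16,0.16,0.16,0.16,0.16,0.16,0.16,0.03,0]}' 
python3 look.py w12
```

```text
time_s: 14.3
tool_pos: [0.4563, -0.2903, 0.0959]
tool_rot: [-130.0, 89.0, 143.2]
force: [1.4, 0.6, -2.9]
grip_width: 0.0234
t 14.35 tcp [ 0.456  -0.2906  0.0958] jaw 3.3 w 0.0237 F [ 0.4  0.2 -2.9] q7 26.3
```

View pics/w12.png

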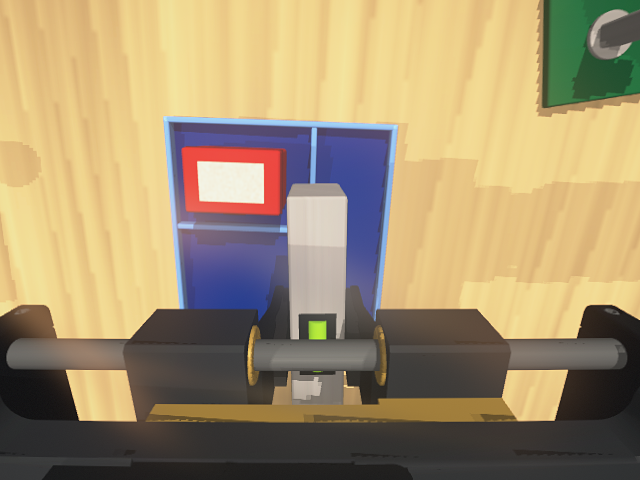

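```bash
python3 - <<'E'
from fit import *
L=np.load('last.npz'); p=camera_params('wrist'); k=(p,L['Rw'],L['o'])
P=[((-.079,.094,.012),(165,118)),((.079,.094,.012),(397,126)),((.023,.092,.012),(314,127)),((-.077,.018,.012),(178,226))]
x,r=fit([('wrist',k,X,uv) for X,uv in P],[.43,-.29,0]); print(x[:2],np.degrees(x[2]),r)
c,s=np.cos(x[2]),np.sin(x[2]); print(x[:2]+[.05*c,.05*s])
P=[(a,b,.04) for a,b in((-.03,.02),(.03,.02),(.03,-.02),(-.03,-.02))]
x,r=fit([('wrist',k,X,np.array(uv)) for X,uv in zip(P,[(183,148),(283,150),(281,213),(187,211)])],[.4,-.236,0]); print('box',x[:2],np.degrees(x[2]),r)
E
```

```text
[ 0.43030232 -0.29268151] 1.350511901737917 [-2.  -0.1  2.9 -0.1  1.6 -1.1 -2.8  2.3]
[ 0.48028843 -0.29150308]
box [ 0.4026341  -0.23634056] 1.5151699342886136 [-0.3 -1.5 -1.1 -0.5  0.8  1.6  0.7  0.6]
```

```bash
python3 -m pendant '{"xyz":[[0.012,0,-0.01],[0.011,0,-0.02],[0,0,-0.02],[0,0,0],[0,0,0]],"turn":[-0.035,0,0,0,0]}' 
python3 look.py w13
```

```text
time_s: 14.98
tool_pos: [0.4824, -0.2841, 0.0432]
tool_rot: [-133.4, 88.9, 138.0]
force: [0.7, -0.1, -2.2]
grip_width: 0.0237
t 15.025 tcp [ 0.4822 -0.2841  0.0432] jaw 1.5 w 0.0238 F [ 0.2  0.  -3.3] q7 20.2
```

View pics/w13.png

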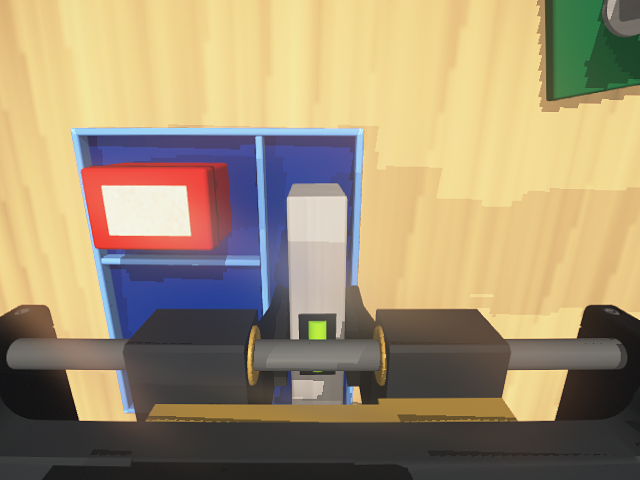

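```bash
python3 -m pendant '{"xyz":[[-0.003,-0.006,-0.012],[0,0,-0.01],[0,0,0],[0,0,0]],"turn":[0,0,0,0]}' 
python3 look.py w14
```

```text
time_s: 15.52
tool_pos: [0.4792, -0.2915, 0.0209]
tool_rot: [-131.7, 89.0, 139.7]
force: [0.5, 0.5, -2.9]
grip_width: 0.0236
t 15.575 tcp [ 0.4792 -0.2914  0.0209] jaw 1.4 w 0.0239 F [-0.2 -0.3 -2.9] q7 20.0
```

View pics/w14.png

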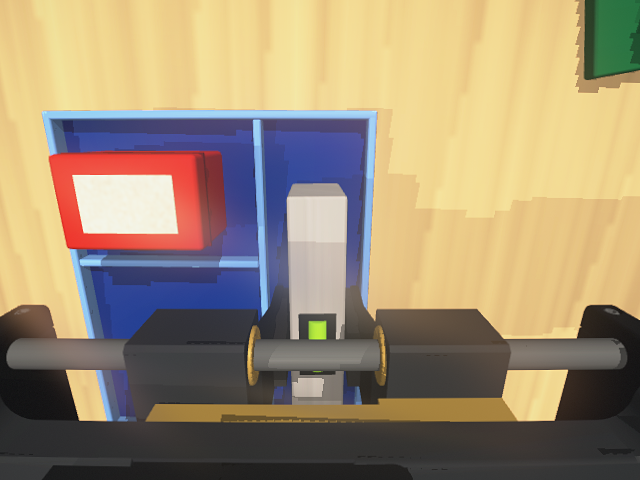

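```bash
python3 -m pendant '{"xyz":[[0,0,-0.003],[0,0,0],[0,0,0]],"turn":[0,0,0]}' ; python3 look.py w15a
python3 -m pendant '{"xyz":[[0,0,0],[0,0,0],[0,0,0],[0,0,0]],"turn":[0,0,0,0]}' 0.42;python3 look.py w15
```

```text
time_s: 15.95
tool_pos: [0.4797, -0.2918, 0.0192]
tool_rot: [-129.9, 89.1, 141.6]
force: [1.4, 0.3, -2.9]
grip_width: 0.0239
t 16.0 tcp [ 0.4798 -0.2918  0.0192] jaw 1.4 w 0.0236 F [-0.5 -0.5 -1.2] q7 19.9
time_s: 16.5
tool_pos: [0.4809, -0.2924, 0.0201]
tool_rot: [-131.6, 89.2, 139.9]
force: [0.3, 0.3, 1.3]
grip_width: 0.0362
t 16.55 tcp [ 0.4809 -0.2924  0.0201] jaw 1.4 w 0.0363 F [ 0.1 -0.7  0. ] q7 19.9
```

View pics/w15.png

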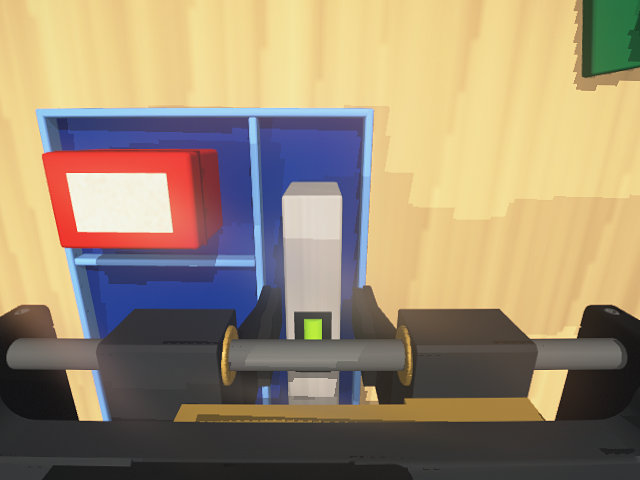

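The level stands free in the long bay at (312,290). Next I'll lift and go to the torch.

```bash
python3 -m pendant '{"xyz":[[0,0,0.03],[0,0,0.05],[0,0,0.05],[0,0,0.03]],"turn":[0,0,0,0]}' 
python3 -m pendant '{"xyz":[[-0.004,0.025,0.002],[-0.004,0.035,0.002],[-0.004,0.036,0.002],[-0.004,0.036,0.002],[-0.004,0.036,0.002],[-0.004,0.036,0.002],[-0.004,0.036,0.002],[-0.004,0.036,0.002],[-0.003,0.026,0],[0,0,0]],"turn":[0.15,0.15,0.15,0.15,0.15,0.15,0.15,0.15,0.15,0]}' 1
python3 look.py w16 torch orange_tray
```

```text
time_s: 17.05
tool_pos: [0.4782, -0.2906, 0.1815]
tool_rot: [-131.3, 88.8, 140.2]
force: [0.8, -0.4, 0.9]
grip_width: 0.0366
time_s: 18.3
tool_pos: [0.4431, 0.0197, 0.2028]
tool_rot: [-104.8, 89.2, -113.5]
force: [-0.1, -0.6, 0.1]
grip_width: 0.0868
torch 0.68 [4.475e-01 1.390e-02 3.000e-04]
orange_tray 0.69 [0.4377 0.2652 0.0006]
t 18.45 tcp [0.4433 0.0166 0.2025] jaw 81.0 w 0.087 F [ 0.9 -0.1  0. ] q7 80.3
```

View pics/w16.png

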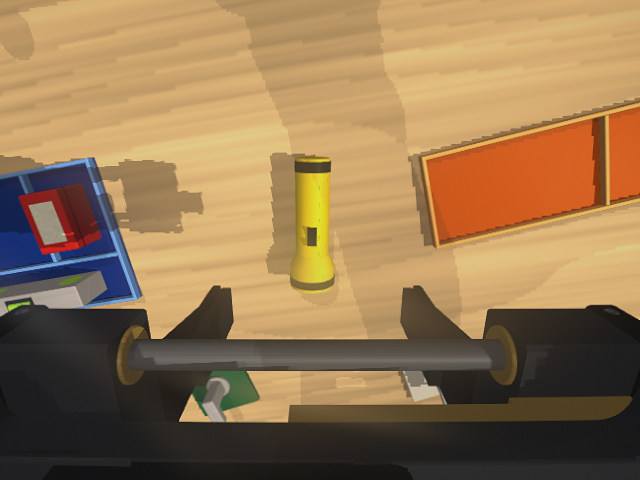

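The torch is square to the jaws at (313,225), with its tail up in the image toward the base and its head down. I'll descend.

```bash
python3 -m pendant '{"xyz":[[0,-0.002,-0.03],[0,0,-0.05],[0,0,-0.04],[0,0,-0.02],[0,0,0],[0,0,0]],"turn":[0,0,0,0,0,0]}' 0.8
python3 look.py w17
```

```text
time_s: 19.2
tool_pos: [0.4449, 0.0058, 0.0591]
tool_rot: [-100.1, 89.3, -110.5]
force: [0.6, -0.0, 0.5]
grip_width: 0.0698
t 19.25 tcp [0.4449 0.0057 0.0592] jaw 79.7 w 0.0699 F [ 0.5 -0.2 -0. ] q7 70.0
```

View pics/w17.png

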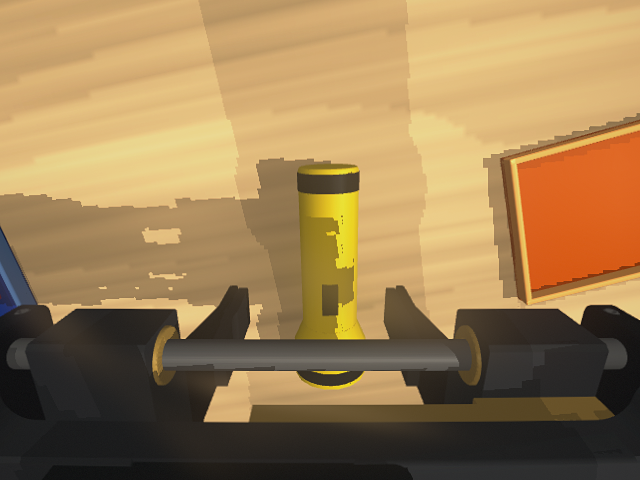

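```bash
python3 -m pendant '{"xyz":[[-0.001,0.008,-0.015],[0,0.001,-0.02],[0,0,-0.015],[0,0,0],[0,0,0]],"turn":[0.02,0,0,0,0]}' 
python3 look.py w18
```

```text
time_s: 19.88
tool_pos: [0.446, 0.0157, 0.0088]
tool_rot: [-76.4, 89.2, -85.5]
force: [0.8, 0.1, 0.2]
grip_width: 0.0696
t 19.925 tcp [0.4459 0.0156 0.0088] jaw 80.9 w 0.0699 F [ 0.6  1.6 -0. ] q7 64.1
```

View pics/w18.png

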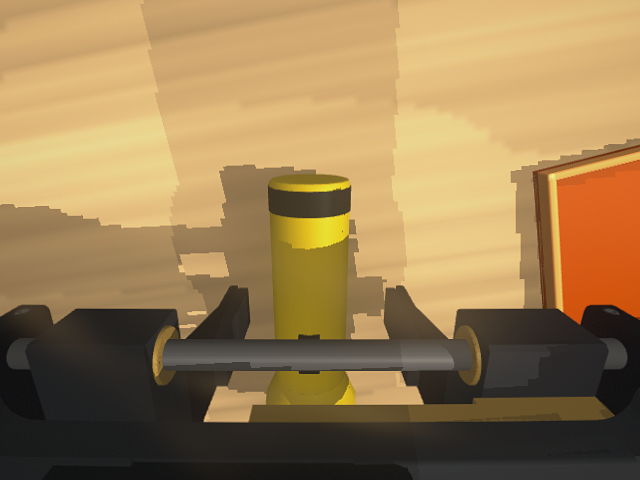

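```bash
python3 -m pendant '{"xyz":[[0,-0.002,-0.002],[0,0,0],[0,0,0],[0,0,0],[0,0,0],[0,0,0]],"turn":[0,0,0,0,0,0]}' 0 30
python3 look.py w19
```

```text
time_s: 20.68
tool_pos: [0.447, 0.0129, 0.0079]
tool_rot: [-67.6, 89.1, -76.7]
force: [0.0, 0.1, -0.8]
grip_width: 0.0329
t 20.725 tcp [0.4471 0.0129 0.0079] jaw 80.9 w 0.0333 F [-0.4  0.  -0.7] q7 64.2
```

```bash
python3 -m pendant '{"xyz":[[0,0,0.02],[0,0,0.04],[0,0,0.04],[0,0,0.02],[0,0,0]],"turn":[0,0,0,0,0]}' 
python3 look.py w20
```

```text
time_s: 21.35
tool_pos: [0.4446, 0.0135, 0.1297]
tool_rot: [-82.7, 89.2, -91.7]
force: [0.2, 0.4, -2.3]
grip_width: 0.0334
t 21.4 tcp [0.4439 0.0135 0.1288] jaw 81.0 w 0.0334 F [-0.4 -0.6 -1.9] q7 76.6
```

View pics/w20.png

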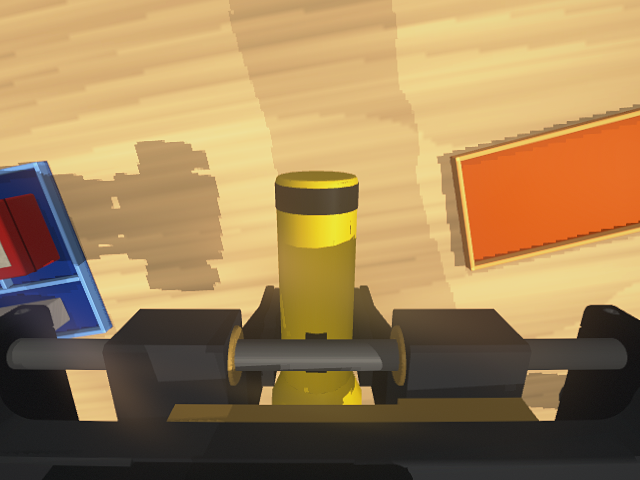

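```bash
python3 -m pendant '{"xyz":[[0,0.015,0.002],[-0.001,0.025,0.002],[-0.001,0.026,0.002],[-0.001,0.026,0.002],[-0.001,0.026,0.002],[-0.001,0.026,0.002],[-0.001,0.026,0.002],[-0.001,0.022,0.002],[0,0.015,0],[0,0,0]],"turn":[-0.13,-0.148,-0.148,-0.148,-0.148,-0.148,-0.148,-0.148,-0.14,0]}' 
python3 look.py w21 orange_tray; python3 -m pendant '{"xyz":[[0,0,0]],"turn":[0]}' ; python3 look.py w21 orange_tray
```

```text
time_s: 22.65
tool_pos: [0.4252, 0.225, 0.1297]
tool_rot: [-115.2, 87.9, 158.5]
force: [0.4, 0.8, -1.6]
grip_width: 0.0333
t 22.75 tcp [0.4256 0.2234 0.1299] jaw 3.7 w 0.0334 F [ 0.5  0.2 -1.2] q7 -31.9
time_s: 22.88
tool_pos: [0.4256, 0.2224, 0.1294]
tool_rot: [-112.4, 87.9, 161.4]
force: [-0.3, 0.4, -1.3]
grip_width: 0.0333
t 22.975 tcp [0.4257 0.2224 0.1295] jaw 3.7 w 0.0334 F [-0.   0.4 -1.9] q7 -31.8
```

View pics/w21.png

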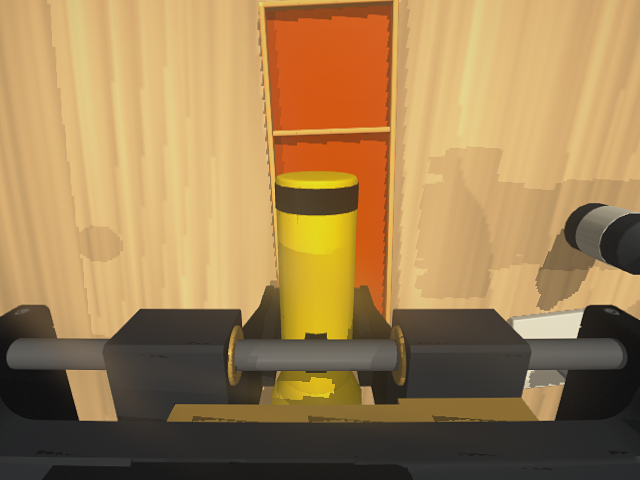

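```bash
python3 - <<'E'
from fit import *
L=np.load('last.npz'); p=camera_params('wrist'); k=(p,L['Rw'],L['o'])
P=[((-.049,.1335,.012),(259,3)),((.049,.1335,.012),(397,1)),((-.045,.0445,.012),(273,132)),((.045,.0445,.012),(390,129))]
x,r=fit([('wrist',k,X,uv) for X,uv in P],[.43,.265,0]); print(x[:2],np.degrees(x[2]),r)
s=cam('side')
P2=[((-.049,.1335,.012),(397,451)),((.049,.1335,.012),(340,446)),((.049,-.1335,.012),(351,315)),((-.049,-.1335,.012),(400,317))]
x,r=fit([('side',s,X,uv) for X,uv in P2],[.43,.265,0]); print(x[:2],np.degrees(x[2]),r)
x,r=fit([('side',s,X,uv) for X,uv in P2]+[('wrist',k,X,uv) for X,uv in P],[.43,.265,0]); print(x[:2],np.degrees(x[2]),r)
c,n=np.cos(x[2]),np.sin(x[2])
for q in((0,-.0435),(0,.088)): print(x[0]+c*q[0]-n*q[1],x[1]+n*q[0]+c*q[1])
E
```

```text
[0.43206142 0.26465523] 5.13257134900382 [-0.8 -0.7  2.6 -4.  -1.7  2.9 -0.4  3. ]
[0.42804084 0.26475866] 5.362434083755029 [ 1.7  0.3 -1.6  0.4 -1.  -1.4  0.9  0.2]
[0.43118688 0.26464325] 4.938405593908775 [-0.9  0.1 -4.1 -0.3 -2.1 -1.8 -0.2  0.1 -1.4 -1.   2.  -3.8 -2.6  2.6
 -1.4  3.1]
0.4349315636712869 0.22130473271706838
0.4236114179679612 0.3523165806593651
```

```bash
python3 -m pendant '{"xyz":[[0.005,0,-0.02],[0.004,0,-0.03],[0,0,-0.03],[0,0,-0.01],[0,0,0],[0,0,0]],"turn":[0.03,0,0,0,0,0]}' 
python3 look.py w22
```

```text
time_s: 23.72
tool_pos: [0.4384, 0.2199, 0.0395]
tool_rot: [-114.1, 88.3, 161.2]
force: [-0.6, -0.3, -0.9]
grip_width: 0.0332
t 23.775 tcp [0.4385 0.22   0.0396] jaw 5.3 w 0.0335 F [ 0.3 -0.3 -0.9] q7 -37.9
```

View pics/w22.png

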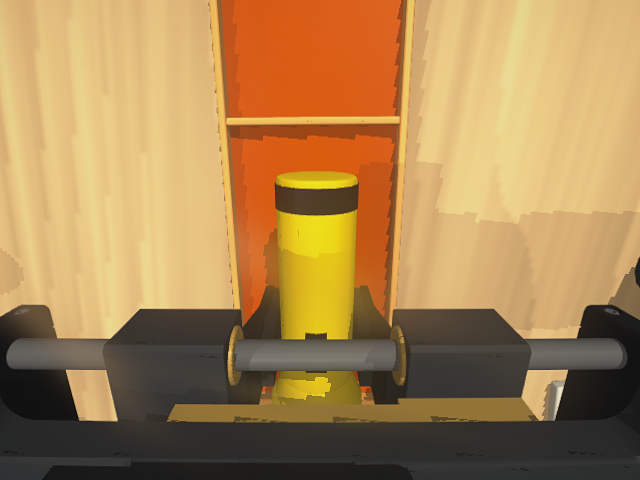

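```bash
python3 -m pendant '{"xyz":[[-0.002,0,-0.012],[0,0,-0.009],[0,0,0],[0,0,0]],"turn":[0,0,0,0]}' 
python3 look.py w23
```

```text
time_s: 24.28
tool_pos: [0.4372, 0.2201, 0.0183]
tool_rot: [-115.8, 88.4, 159.5]
force: [0.7, 0.3, -1.5]
grip_width: 0.033
t 24.325 tcp [0.4372 0.22   0.0183] jaw 5.3 w 0.0332 F [ 0.5  1.4 -1. ] q7 -39.6
```

View pics/w23.png

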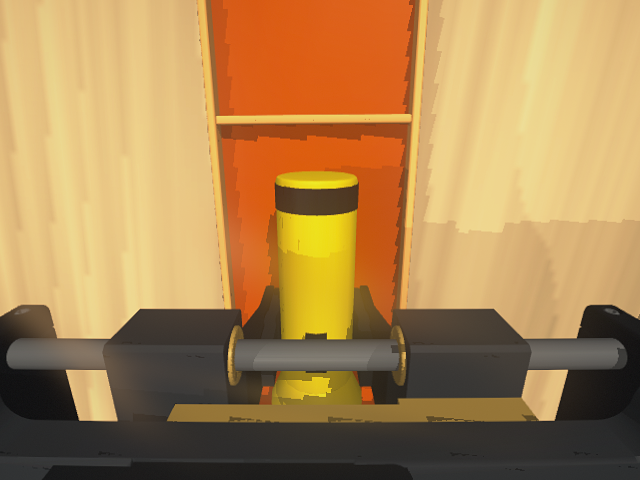

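```bash
python3 -m pendant '{"xyz":[[0,0,-0.004],[0,0,-0.0015],[0,0,0]],"turn":[0,0,0]}' 
python3 look.py w24;python3 -c "
from h import *
print(toolR()[:,0])"
```

```text
time_s: 24.7
tool_pos: [0.4375, 0.2201, 0.0128]
tool_rot: [-116.2, 88.5, 159.1]
force: [-1.2, -0.3, -0.9]
grip_width: 0.0333
t 24.75 tcp [0.4375 0.2202 0.0128] jaw 5.3 w 0.0331 F [-0.8 -0.4 -1.5] q7 -40.1
[-0.02491815  0.00958917 -0.9996435 ]
```

```bash
python3 -m pendant '{"xyz":[[0,0,-0.001],[0,0,0]],"turn":[0,0]}' 
python3 -m pendant '{"xyz":[[0,0,0],[0,0,0],[0,0,0]],"turn":[0,0,0]}' 0.52;python3 look.py w25
```

```text
time_s: 25.0
tool_pos: [0.4375, 0.2204, 0.0122]
tool_rot: [-116.5, 88.5, 158.8]
force: [0.1, -1.0, 1.3]
grip_width: 0.033
time_s: 25.38
tool_pos: [0.4381, 0.2205, 0.0123]
tool_rot: [-118.1, 88.5, 157.1]
force: [-0.1, -0.2, 0.2]
grip_width: 0.0447
t 25.425 tcp [0.4381 0.2205 0.0123] jaw 5.3 w 0.0448 F [ 0.2 -0.4  0.7] q7 -40.2
```

View pics/w25.png

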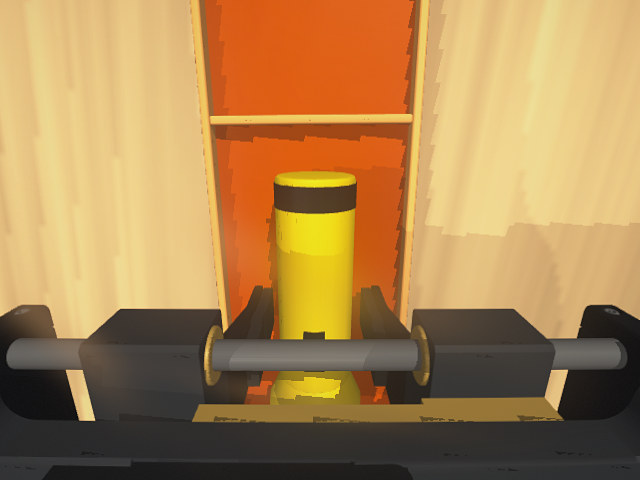

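The torch is free in the long bay at (314,260). I'll lift and go to the bottle.

```bash
python3 -m pendant '{"xyz":[[0,0,0.03],[0,0,0.05],[0,0,0.05],[0,0,0.05]],"turn":[0,0,0,0]}' 
python3 -m pendant '{"xyz":[[0.025,0.003,0.01],[0.04,0.005,0.01],[0.045,0.006,0],[0.045,0.006,0],[0.035,0.005,0],[0.015,0.002,0],[0,0,0],[0,0,0]],"turn":[0,0,0,0,0,0,0,0]}' 1
python3 look.py w26 oil_bottle white_tile
```

```text
time_s: 25.92
tool_pos: [0.4344, 0.219, 0.1934]
tool_rot: [-110.4, 88.1, 165.0]
force: [0.4, -0.5, 0.0]
grip_width: 0.0454
time_s: 26.92
tool_pos: [0.649, 0.2463, 0.2175]
tool_rot: [-107.0, 88.7, 168.1]
force: [0.0, 0.3, 0.1]
grip_width: 0.0867
oil_bottle 0.8 [0.6513 0.2481 0.0026]
white_tile 0.69 [ 0.7481  0.0169 -0.002 ]
white_tile 0.58 [0.6458 0.1321 0.002 ]
t 27.075 tcp [0.6491 0.2461 0.2181] jaw 5.1 w 0.0871 F [-0.4 -1.2  0. ] q7 -34.3
```

View pics/w26.png

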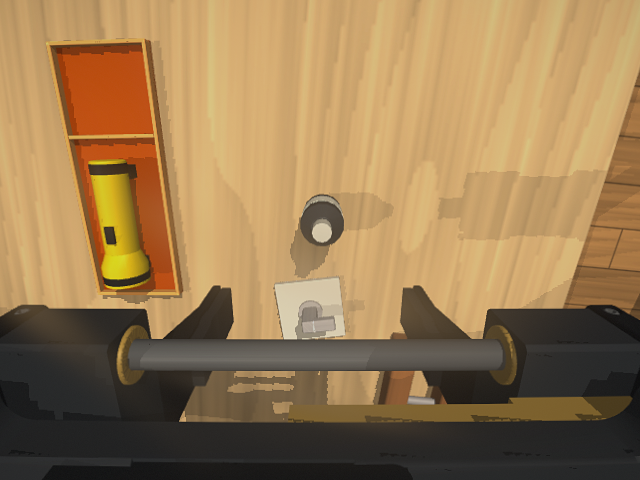

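The torch lies in the orange long bay, with its tail at (108,165) and head at (127,280). The bottle cap is at (321,231). I'll compute both positions.

```bash
python3 - <<'E'
from fit import *
L=np.load('last.npz'); p=camera_params('wrist'); k=(p,L['Rw'],L['o'])
print(k[2]); print('cap',ray('wrist',(321,231),.085,k))
P=[((-.049,.1335,.012),(47,42)),((.049,.1335,.012),(150,40)),((-.045,.0445,.012),(68,137)),((.045,.0445,.012),(154,135)),((.049,-.1335,.012),(182,297)),((-.049,-.1335,.012),(98,295))]
x,r=fit([('wrist',k,X,uv) for X,uv in P],[.43,.265,0]); print(x[:2],np.degrees(x[2]),r)
T=np.array([[np.cos(x[2]),-np.sin(x[2])],[np.sin(x[2]),np.cos(x[2])]])
for q,z in(((108,162),.04),((127,288),.028)): print((ray('wrist',q,z,k)[:2]-x[:2])@T)
for q in((0,-.0435),(0,.088)): print(x[:2]+T@q)
E
```

```text
[0.64629465 0.32996063 0.37937188]
cap [0.65143494 0.250984   0.085     ]
[0.43583076 0.26585688] 5.305651582909315 [ 0.4 -0.9 -2.4 -1.4  1.8  0.6  1.7  1.7 -1.8 -0.5  0.1  0.8]
[0.00802908 0.02159695]
[-0.00259723 -0.11588816]
[0.43985315 0.22254325]
[0.4276935  0.35347985]
```

The torch centre is at tray y of about -47 mm, which is inside the bounds. The bottle is at (.651,.250), so I'll descend on it.

```bash
python3 -m pendant '{"xyz":[[0.001,0.002,-0.02],[0.001,0.001,-0.04],[0,0,-0.04],[0,0,-0.02],[0,0,0],[0,0,0]],"turn":[0,0,0,0,0,0]}'
python3 look.py w27 oil_bottle
```

```text
time_s: 27.82
tool_pos: [0.6494, 0.2488, 0.0936]
tool_rot: [-105.7, 88.9, 169.4]
force: [-0.3, -0.3, -0.3]
grip_width: 0.0872
oil_bottle 0.94 [0.6512 0.2482 0.0036]
t 27.925 tcp [0.6496 0.2488 0.094 ] jaw 5.1 w 0.087 F [0.4 0.2 0.2] q7 -37.1
```

View pics/w27.png

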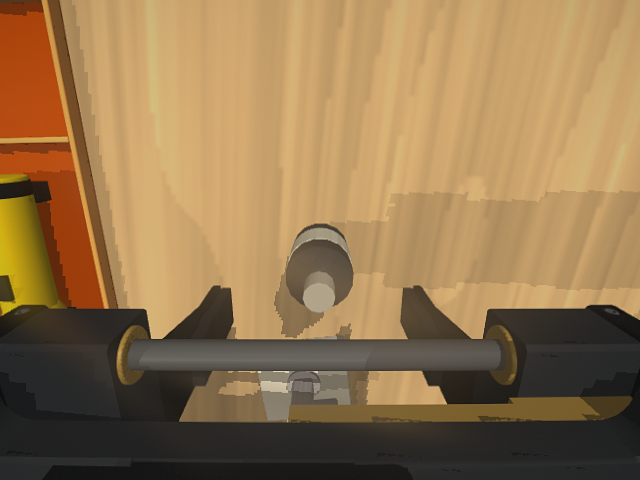

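```bash
python3 -m pendant '{"xyz":[[0.001,0,-0.02],[0,0,-0.03],[0,0,-0.014],[0,0,0],[0,0,0]],"turn":[0,0,0,0,0]}' 0.8
python3 look.py w28
```

```text
time_s: 28.55
tool_pos: [0.6525, 0.2496, 0.0294]
tool_rot: [-116.2, 89.2, 158.8]
force: [0.5, 0.2, 0.4]
grip_width: 0.0694
t 28.6 tcp [0.6525 0.2495 0.0295] jaw 5.1 w 0.0696 F [ 0.5 -0.6  0.4] q7 -38.7
```

View pics/w28.png

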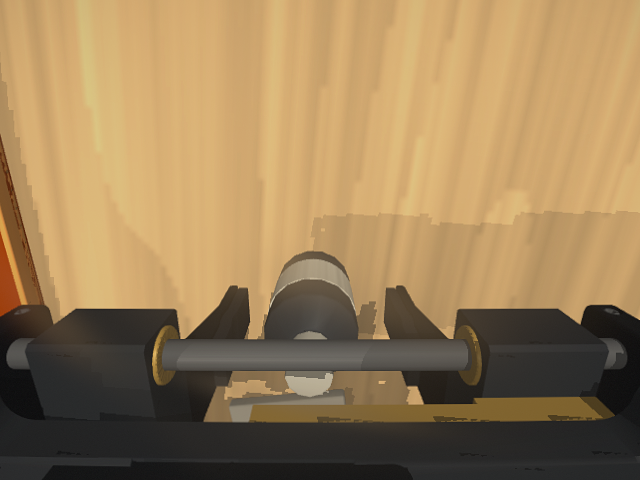

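The bottle is between the pads with its body at (311,315). I'll lower 4 mm, grip and lift.

```bash
python3 -m pendant '{"xyz":[[-0.002,0,-0.004],[0,0,0],[0,0,0],[0,0,0],[0,0,0],[0,0,0]],"turn":[0,0,0,0,0,0]}' 0 25
python3 look.py w29
python3 -m pendant '{"xyz":[[0,0,0.02],[0,0,0.04],[0,0,0.04],[0,0,0]],"turn":[0,0,0,0]}'
python3 look.py w30
```

```text
time_s: 29.35
tool_pos: [0.6513, 0.25, 0.0272]
tool_rot: [-124.6, 89.3, 150.5]
force: [-0.9, -0.3, 0.2]
grip_width: 0.0409
t 29.4 tcp [0.6513 0.25   0.0272] jaw 5.1 w 0.0412 F [-0.5 -0.1  0.4] q7 -38.9
time_s: 29.9
tool_pos: [0.651, 0.2505, 0.1335]
tool_rot: [-131.8, 89.3, 143.4]
force: [0.9, -1.1, -1.6]
grip_width: 0.0412
t 29.95 tcp [0.6501 0.2496 0.1312] jaw 5.1 w 0.0413 F [-0.2 -0.3 -1.5] q7 -36.4
```

View pics/w30.png

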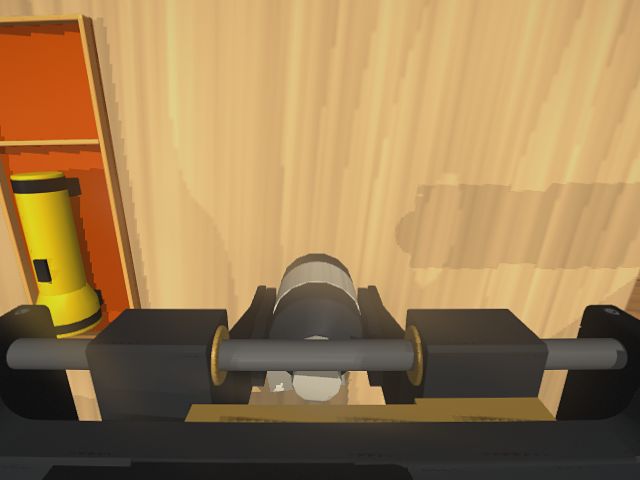

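The bottle is held. I'll carry it to the small bay at (.425,.352).

```bash
python3 -m pendant '{"xyz":[[-0.02,0.01,0],[-0.04,0.018,0],[-0.045,0.02,0],[-0.045,0.02,0],[-0.04,0.018,0],[-0.025,0.011,0],[-0.01,0.004,0],[0,0,0],[0,0,0]],"turn":[0,0,0,0,0,0,0,0,0]}'
python3 look.py w31
```

```text
time_s: 31.08
tool_pos: [0.4189, 0.3461, 0.1245]
tool_rot: [-90.8, 89.0, -176.1]
force: [0.1, -0.2, -1.3]
grip_width: 0.0413
t 31.125 tcp [0.419  0.346  0.1245] jaw 4.7 w 0.0413 F [-0.  -0.1 -1.2] q7 -52.5
```

View pics/w31.png

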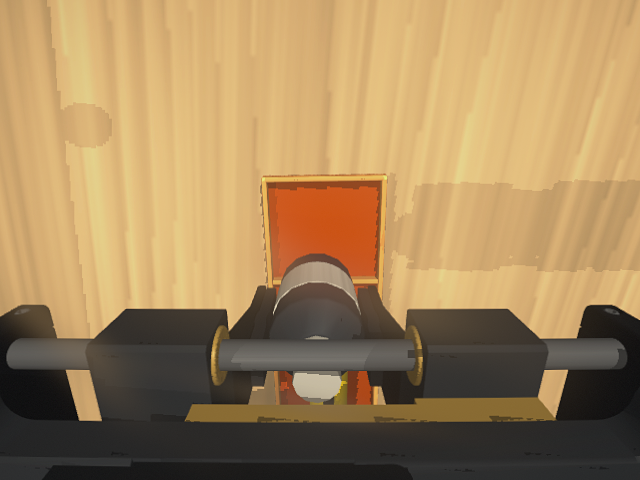

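```bash
python3 - <<'E'
from fit import *
L=np.load('last.npz'); p=camera_params('wrist'); k=(p,L['Rw'],L['o'])
P=[((-.049,.1335,.012),(262,178)),((.049,.1335,.012),(387,175)),((-.045,.0445,.012),(270,283)),((.045,.0445,.012),(380,281))]
x,r=fit([('wrist',k,X,uv) for X,uv in P],[.43,.265,0]); print(x[:2],np.degrees(x[2]),r)
T=np.array([[np.cos(x[2]),-np.sin(x[2])],[np.sin(x[2]),np.cos(x[2])]])
print(x[:2]+T@(0,.088))
E
```

```text
[0.433503   0.26656903] 5.846723183451051 [-1.4 -0.7  0.6  0.1  2.4 -0.1 -1.5  0.7]
[0.42453866 0.35411125]
```

```bash
python3 -m pendant '{"xyz":[[0.003,0.004,-0.015],[0.003,0.003,-0.03],[0,0,-0.02],[0,0,0],[0,0,0]],"turn":[0,0,0,0,0]}'
python3 look.py w32
```

```text
time_s: 31.75
tool_pos: [0.4283, 0.352, 0.055]
tool_rot: [-93.0, 88.9, -178.7]
force: [0.1, -1.0, -1.2]
grip_width: 0.0414
t 31.8 tcp [0.4283 0.3518 0.0551] jaw 4.4 w 0.0413 F [ 0.3 -0.5 -1.6] q7 -56.7
```

View pics/w32.png

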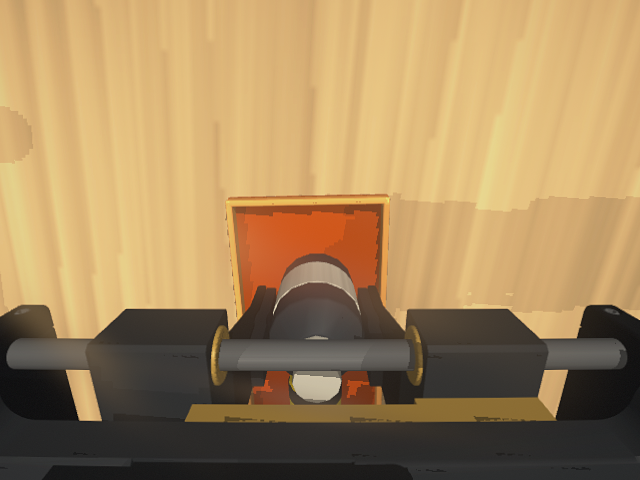

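```bash
python3 -m pendant '{"xyz":[[-0.003,0.001,-0.01],[0,0,-0.009],[0,0,0],[0,0,0]],"turn":[0,0,0,0]}'
python3 -m pendant '{"xyz":[[0,0,-0.003],[0,0,0],[0,0,0]],"turn":[0,0,0]}'
python3 look.py w33
```

```text
time_s: 32.3
tool_pos: [0.4259, 0.3534, 0.0363]
tool_rot: [-95.3, 89.0, 179.0]
force: [0.4, -0.6, -0.7]
grip_width: 0.0412
time_s: 32.67
tool_pos: [0.4262, 0.3536, 0.0335]
tool_rot: [-96.6, 89.1, 177.7]
force: [0.8, -0.2, -1.4]
grip_width: 0.0409
t 32.725 tcp [0.4262 0.3536 0.0335] jaw 4.3 w 0.0412 F [-0.6 -0.2 -1.3] q7 -58.2
```

View pics/w33.png

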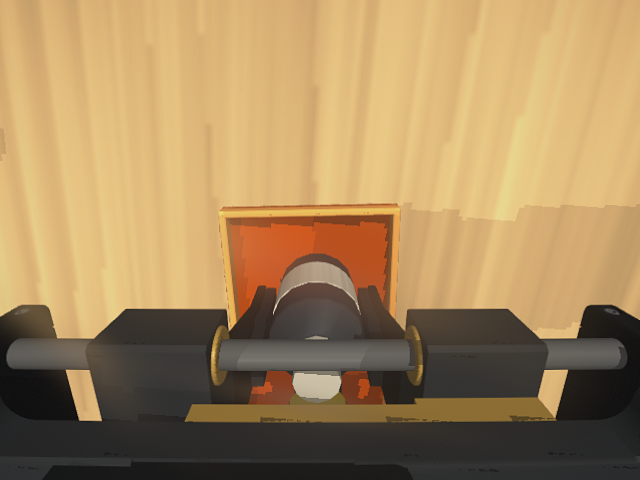

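```bash
python3 -m pendant '{"xyz":[[0,0,-0.002],[0,0,0],[0,0,0]],"turn":[0,0,0]}'
python3 -m pendant '{"xyz":[[0,0,0],[0,0,0],[0,0,0],[0,0,0]],"turn":[0,0,0,0]}' 0.65
python3 look.py w34
```

```text
time_s: 33.1
tool_pos: [0.4263, 0.3536, 0.0314]
tool_rot: [-96.9, 89.1, 177.4]
force: [-0.6, 0.7, -1.8]
grip_width: 0.0414
time_s: 33.6
tool_pos: [0.4267, 0.354, 0.032]
tool_rot: [-99.6, 89.1, 174.8]
force: [-0.0, -0.1, -0.4]
grip_width: 0.056
t 33.65 tcp [0.4266 0.3541 0.032 ] jaw 4.3 w 0.0563 F [-0.5  0.4 -1. ] q7 -58.3
```

View pics/w34.png

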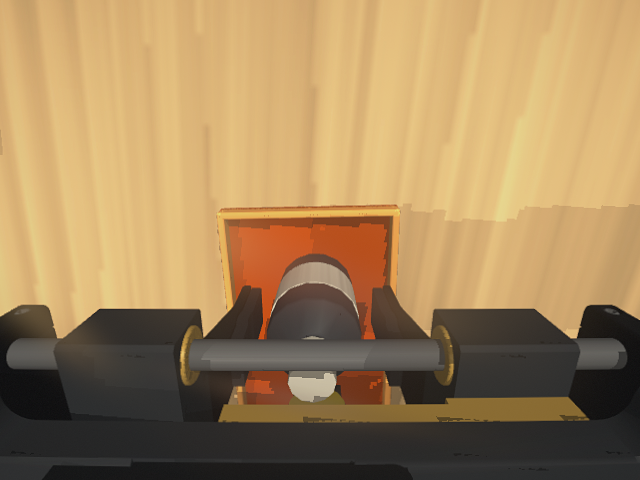

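The bottle is released and upright in its bay at (315,310). I'll lift and go to the white tile.

```bash
python3 -m pendant '{"xyz":[[0,0,0.03],[0,0,0.05],[0,0,0.05],[0,0,0]],"turn":[0,0,0,0]}'
python3 -m pendant '{"xyz":[[0.015,-0.015,0.004],[0.025,-0.025,0.004],[0.028,-0.029,0.003],[0.028,-0.029,0.003],[0.028,-0.029,0.003],[0.028,-0.029,0.003],[0.028,-0.029,0.003],[0.025,-0.026,0],[0.012,-0.012,0],[0,0,0]],"turn":[-0.15,-0.158,-0.158,-0.158,-0.158,-0.158,-0.158,-0.158,-0.158,0]}' 1
python3 look.py w35 white_tile
```

```text
time_s: 34.15
tool_pos: [0.4257, 0.3536, 0.1651]
tool_rot: [-97.3, 89.0, 177.1]
force: [-0.4, 0.2, 0.6]
grip_width: 0.0564
time_s: 35.4
tool_pos: [0.6429, 0.119, 0.1764]
tool_rot: [-56.8, 88.8, 134.1]
force: [-0.1, 0.2, 0.5]
grip_width: 0.0872
white_tile 0.73 [0.647  0.1299 0.0009]
t 35.5 tcp [0.6418 0.1213 0.1768] jaw -78.9 w 0.0875 F [-0.2  0.3  0.1] q7 -102.4
```

View pics/w35.png

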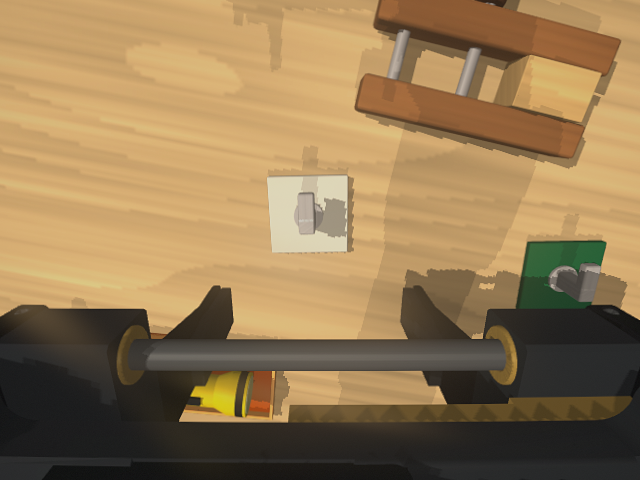

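The tile's corners are at about (268,177), (347,175), (272,252) and (347,250), with the hook at (307,212).

```bash
python3 - <<'E'
from fit import *
L=np.load('last.npz'); p=camera_params('wrist'); k=(p,L['Rw'],L['o'])
a=b=.038;z=.008
P=[((a,b,z),(268,177)),((a,-b,z),(347,175)),((-a,b,z),(272,252)),((-a,-b,z),(347,250))]
x,r=fit([('wrist',k,X,uv) for X,uv in P],[.64,.13,.2]); print(x[:2],np.degrees(x[2]),r)
E
```

```text
[0.64941373 0.13167657] 12.325715084966546 [-1.7 -1.1  1.2 -0.9 -0.4  0.9  0.9  1.6]
```

```bash
python3 -m pendant '{"xyz":[[0.003,0.005,-0.02],[0.003,0.005,-0.04],[0,0,-0.03],[0,0,-0.01],[0,0,0],[0,0,0]],"turn":[0.025,0,0,0,0,0]}' 0.6
python3 look.py w36
```

```text
time_s: 36.25
tool_pos: [0.6437, 0.1396, 0.0713]
tool_rot: [-60.7, 88.5, 133.1]
force: [0.5, 0.1, 0.3]
grip_width: 0.0526
t 36.3 tcp [0.6438 0.1396 0.0715] jaw -76.2 w 0.0523 F [ 0.3 -0.1 -0.7] q7 -103.8
```

View pics/w36.png

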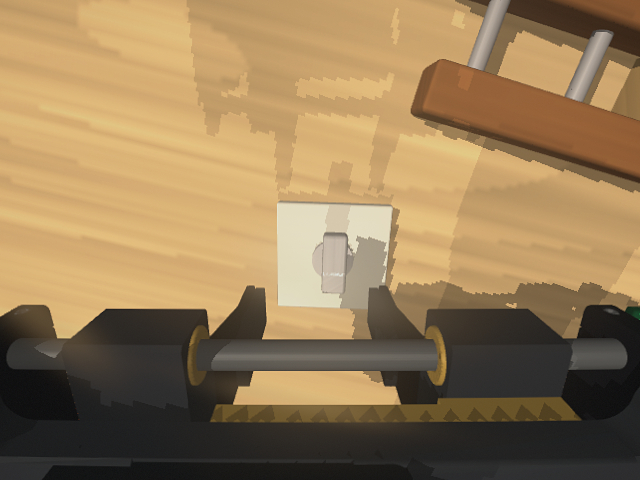

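The tool has drifted 9 mm in +y, putting the hook at (335,262). I'll correct that while descending.

```bash
python3 -m pendant '{"xyz":[[0.003,-0.006,-0.01],[0.001,-0.004,-0.015],[0,0,-0.01],[0,0,0],[0,0,0]],"turn":[-0.01,0,0,0,0]}'
python3 look.py w37
```

```text
time_s: 36.92
tool_pos: [0.6492, 0.128, 0.0354]
tool_rot: [-65.2, 88.6, 127.9]
force: [-0.3, 0.6, 0.2]
grip_width: 0.0521
t 36.975 tcp [0.6491 0.1281 0.0354] jaw -76.9 w 0.0524 F [-0.1 -1.2 -0.1] q7 -104.2
```

View pics/w37.png

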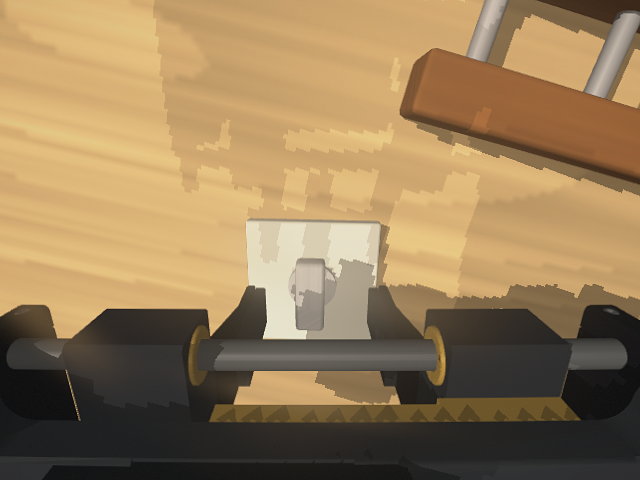

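```bash
python3 -m pendant '{"xyz":[[-0.001,0.002,-0.01],[0,0,-0.009],[0,0,0],[0,0,0]],"turn":[0,0,0,0]}'
python3 look.py w38
```

```text
time_s: 37.48
tool_pos: [0.6481, 0.1308, 0.0154]
tool_rot: [-66.2, 88.6, 126.9]
force: [0.3, 0.4, -0.8]
grip_width: 0.0525
t 37.525 tcp [0.648  0.1307 0.0154] jaw -76.8 w 0.052 F [-0.2 -0.1  0.6] q7 -104.9
```

View pics/w38.png

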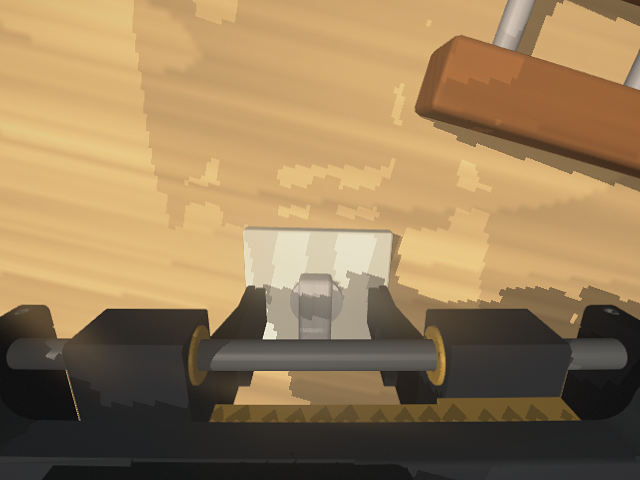

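The hook stem is centred at (316,305). I'll grip and lift.

```bash
python3 -m pendant '{"xyz":[[0,0,-0.001],[0,0,0],[0,0,0],[0,0,0],[0,0,0],[0,0,0]],"turn":[0,0,0,0,0,0]}' 0 40
python3 look.py w39
python3 -m pendant '{"xyz":[[0,0,0.015],[0,0,0.03],[0,0,0.04],[0,0,0.02],[0,0,0]],"turn":[0,0,0,0,0]}'
python3 look.py w40
```

```text
time_s: 38.28
tool_pos: [0.6486, 0.1305, 0.0155]
tool_rot: [-67.6, 88.7, 125.5]
force: [0.8, -0.1, -1.1]
grip_width: 0.014
t 38.325 tcp [0.6486 0.1305 0.0154] jaw -76.9 w 0.0137 F [-0.9  0.9  1.1] q7 -105.0
time_s: 38.95
tool_pos: [0.6471, 0.1304, 0.1238]
tool_rot: [-63.8, 88.6, 129.3]
force: [1.4, 0.4, -2.3]
grip_width: 0.0135
t 39.0 tcp [0.6465 0.1302 0.1227] jaw -76.8 w 0.0137 F [ 0.2 -0.9 -2.7] q7 -102.3
```

View pics/w40.png

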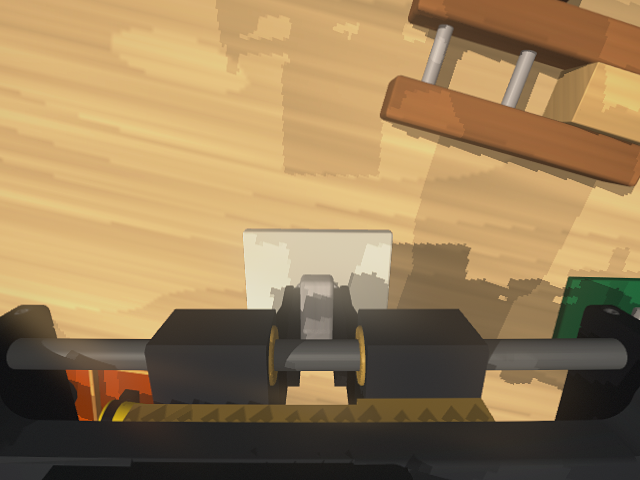

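```bash
python3 -m pendant '{"xyz":[[-0.012,-0.022,0],[-0.02,-0.038,0],[-0.025,-0.047,0],[-0.025,-0.047,0.002],[-0.025,-0.047,0.002],[-0.025,-0.047,0.002],[-0.025,-0.047,0],[-0.025,-0.047,0],[-0.02,-0.038,0],[-0.01,-0.02,0]],"turn":[-0.02,-0.02,-0.02,-0.02,-0.02,-0.02,-0.02,-0.02,-0.02,0]}'
python3 -m pendant '{"xyz":[[0,0,0],[0,0,0]],"turn":[0,0]}'
python3 look.py w41 
```

```text
time_s: 40.25
tool_pos: [0.4141, -0.2771, 0.1111]
tool_rot: [-44.7, 87.1, 137.9]
force: [0.1, 0.4, -2.5]
grip_width: 0.0135
time_s: 40.5
tool_pos: [0.4119, -0.2769, 0.1085]
tool_rot: [-44.9, 86.9, 137.6]
force: [0.2, 0.4, -1.5]
grip_width: 0.0133
t 40.55 tcp [ 0.4119 -0.277   0.1086] jaw -87.5 w 0.0135 F [ 0.3 -0.1 -1.5] q7 -59.9
```

View pics/w41.png

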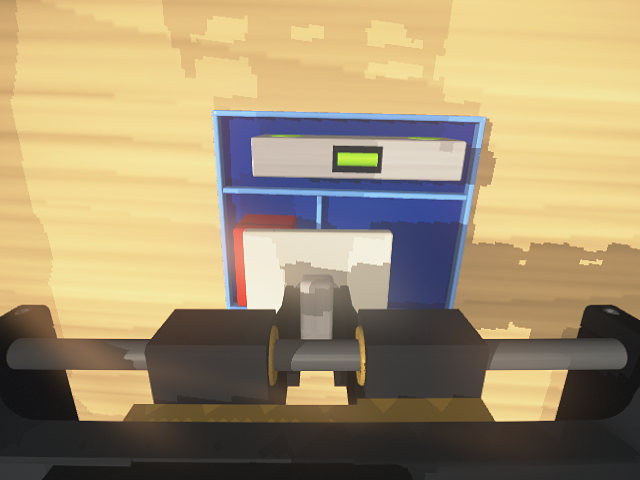

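```bash
python3 -m pendant '{"xyz":[[-0.003,-0.015,0],[-0.003,-0.02,0],[-0.002,-0.015,0],[0,0,0],[0,0,0]],"turn":[-0.02,0,0,0,0]}'
python3 look.py w42; python3 -c "
from h import *
print(toolR()[:,0])" 
```

```text
time_s: 41.18
tool_pos: [0.4046, -0.3292, 0.1083]
tool_rot: [-45.1, 86.9, 136.3]
force: [0.0, -0.4, -1.8]
grip_width: 0.0136
t 41.225 tcp [ 0.4045 -0.3294  0.1083] jaw -88.6 w 0.0136 F [ 0.6 -0.2 -0.9] q7 -56.6
[-0.03951441  0.03723671 -0.99852493]
```

View pics/w42.png

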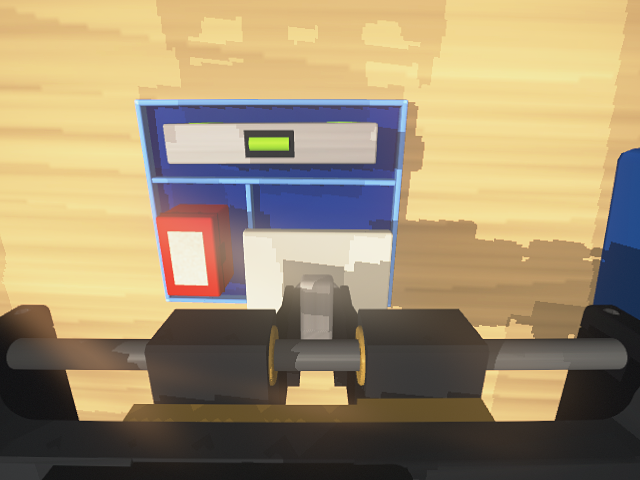

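```bash
python3 - <<'E'
from fit import *
L=np.load('last.npz'); p=camera_params('wrist'); k=(p,L['Rw'],L['o'])
P=[((.079,.094,.012),(137,102)),((.079,-.094,.012),(407,101)),((-.079,.094,.012),(166,301)),((.023,.018,.012),(249,182)),((.023,-.094,.012),(396,182))]
x,r=fit([('wrist',k,X,uv) for X,uv in P],[.43,-.29,0]); print(x[:2],np.degrees(x[2]),r)
T=np.array([[np.cos(x[2]),-np.sin(x[2])],[np.sin(x[2]),np.cos(x[2])]])
print(x[:2]+T@(-.027,-.037))
E
```

```text
[ 0.42819499 -0.29136044] 1.2840681233939883 [-4.2 -1.5  1.3 -0.8 -0.8  2.3 -2.1  0.4  5.4  1.9]
[ 0.40203092 -0.3289562 ]
```

```bash
python3 -m pendant '{"xyz":[[-0.002,0,-0.015],[0,0,-0.025],[0,0,-0.015],[0,0,-0.005],[0,0,0],[0,0,0]],"turn":[0,0,0,0,0,0]}'
python3 look.py w43; python3 -c "
from h import *
print(toolR()[:,0])" 
```

```text
time_s: 41.98
tool_pos: [0.4025, -0.3274, 0.0451]
tool_rot: [-45.0, 86.9, 136.6]
force: [-0.2, -0.5, -1.4]
grip_width: 0.0138
t 42.025 tcp [ 0.4026 -0.3275  0.0452] jaw -88.4 w 0.014 F [ 0.2  0.8 -1.6] q7 -58.2
[-0.03962407  0.03743608 -0.99851313]
```

View pics/w43.png

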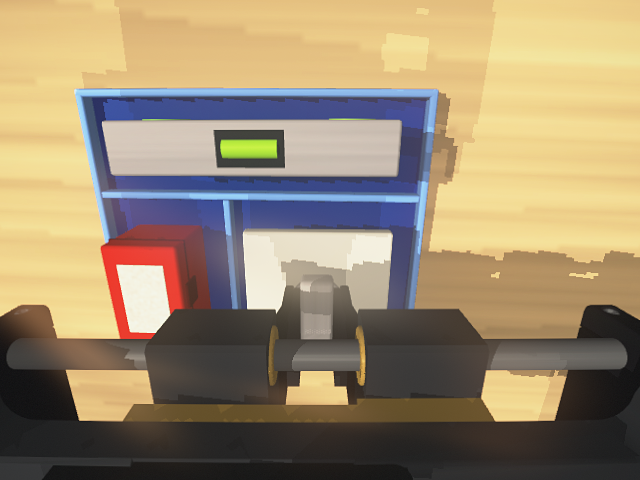

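```bash
python3 -m pendant '{"xyz":[[0,-0.001,-0.01],[0,0,-0.009],[0,0,0],[0,0,0]],"turn":[0,0,0,0]}'
python3 look.py w44
```

```text
time_s: 42.52
tool_pos: [0.403, -0.329, 0.0255]
tool_rot: [-44.9, 87.0, 136.7]
force: [-0.6, 0.4, -1.9]
grip_width: 0.0136
t 42.575 tcp [ 0.4029 -0.329   0.0255] jaw -88.4 w 0.0138 F [ 0.4  0.5 -1.7] q7 -58.8
```

View pics/w44.png

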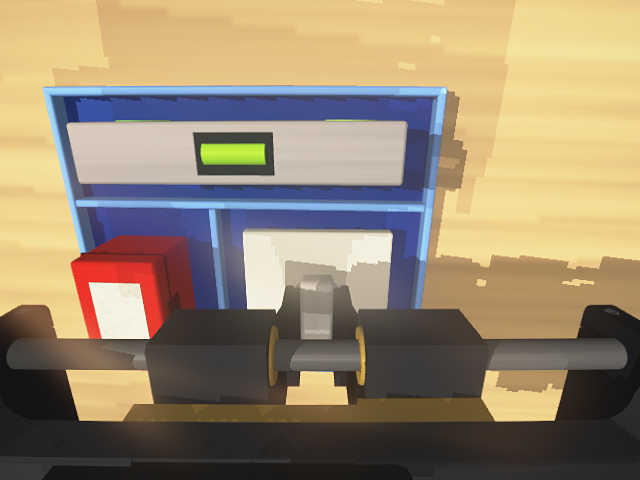

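```bash
python3 -m pendant '{"xyz":[[0,0,-0.002],[0,0,-0.002],[0,0,0]],"turn":[0,0,0]}'
python3 -m pendant '{"xyz":[[0,0,-0.001],[0,0,0]],"turn":[0,0]}'
python3 look.py w45; python3 -c "
from h import *
print(toolR()[:,0])" 
```

```text
time_s: 42.95
tool_pos: [0.4031, -0.3292, 0.0216]
tool_rot: [-44.7, 87.0, 136.9]
force: [0.2, -1.8, -1.2]
grip_width: 0.0136
time_s: 43.2
tool_pos: [0.4033, -0.3293, 0.0209]
tool_rot: [-44.7, 87.0, 136.9]
force: [-0.7, -0.8, -1.1]
grip_width: 0.014
t 43.25 tcp [ 0.4033 -0.3293  0.0209] jaw -88.4 w 0.0137 F [-0.5 -0.6 -1.1] q7 -59.0
[-0.03810316  0.03569461 -0.99863609]
```

```bash
python3 -m pendant '{"xyz":[[0,0,-0.001],[0,0,0]],"turn":[0,0]}'
python3 -m pendant '{"xyz":[[0,0,0],[0,0,0],[0,0,0],[0,0,0]],"turn":[0,0,0,0]}' 0.4
python3 look.py w46
```

```text
time_s: 43.5
tool_pos: [0.4033, -0.3292, 0.0208]
tool_rot: [-44.2, 87.0, 137.4]
force: [-0.3, 0.2, 0.5]
grip_width: 0.0131
time_s: 44.0
tool_pos: [0.4039, -0.3297, 0.0208]
tool_rot: [-44.6, 87.1, 137.0]
force: [0.4, 0.8, -0.9]
grip_width: 0.034
t 44.05 tcp [ 0.4039 -0.3297  0.0207] jaw -88.4 w 0.0342 F [ 0.5 -0.6  0.6] q7 -59.0
```

View pics/w46.png

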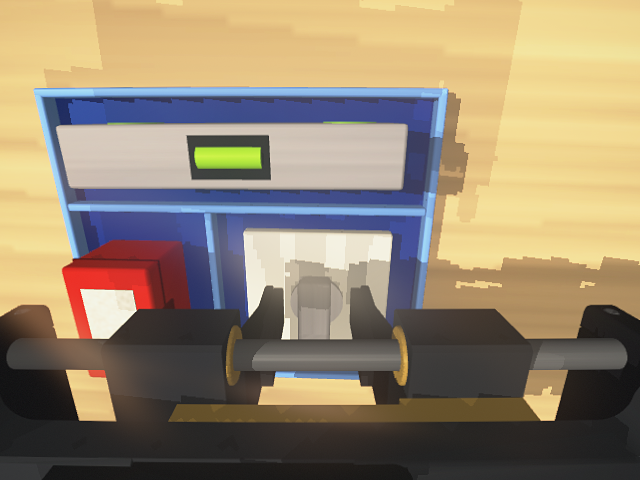

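The tile is released in the large bay, with the stem free at (315,310). I'll lift away and check everything.

```bash
python3 -m pendant '{"xyz":[[0,0,0.02],[0,0,0.04],[0,0,0.05],[0,0,0.05],[0,0,0.04]],"turn":[0,0,0,0,0]}'
python3 -m pendant '{"xyz":[[0,0,0],[0,0,0]],"turn":[0,0]}'
python3 look.py w47
python3 - <<'E'
from h import *
save('side','s47.png');k=cam('side')
for n in['level','white_tile','plug_box','torch','oil_bottle','green_tile','clamp']:
    for d in pinpoint('side',n)[:1]: print(n,round(d['score'],2),np.round(w('side',d['at'],k),3))
save('scene','c47.png')
E
```

```text
time_s: 44.68
tool_pos: [0.4007, -0.3272, 0.2226]
tool_rot: [-45.0, 86.6, 136.6]
force: [0.8, -1.0, -0.2]
grip_width: 0.0347
time_s: 44.92
tool_pos: [0.4022, -0.3282, 0.2256]
tool_rot: [-44.6, 87.0, 137.0]
force: [-0.3, -0.6, -0.8]
grip_width: 0.0347
t 44.975 tcp [ 0.4023 -0.3282  0.2257] jaw -88.4 w 0.0347 F [-0.5 -0.   0.2] q7 -54.1
level 0.92 [ 0.475 -0.297  0.001]
white_tile 0.74 [ 0.4   -0.331  0.001]
torch 0.78 [0.437 0.222 0.003]
oil_bottle 0.82 [0.421 0.349 0.006]
green_tile 0.96 [ 0.63  -0.135  0.001]
clamp 0.74 [0.744 0.015 0.002]
```

View pics/w47.png

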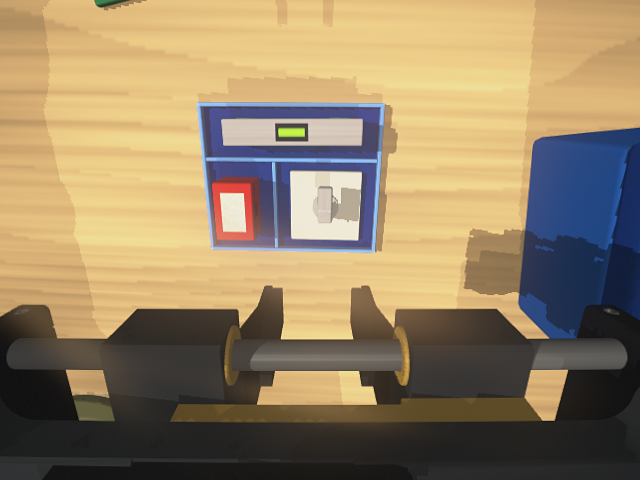

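View pics/s47.png

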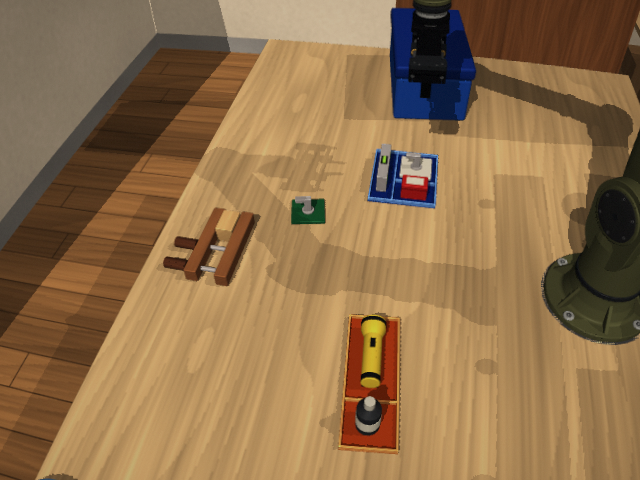

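View pics/c47.png

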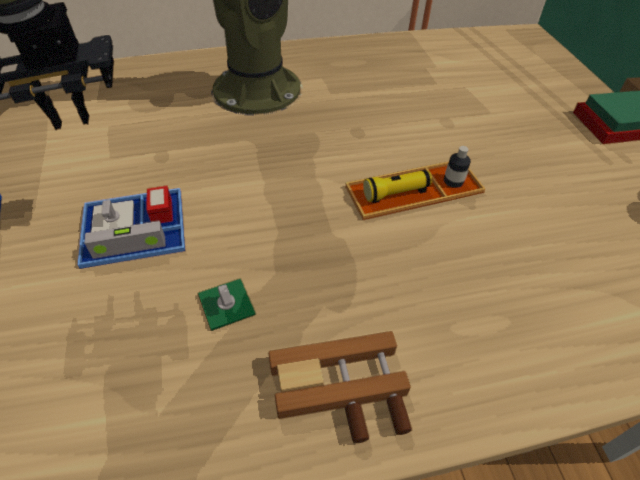

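Both trays look correct in all three views. As a final numeric check, I'll fit the blue tray (corners (199,103), (384,104), (213,250), (376,251)), level and tile from the wrist picture.

```bash
python3 - <<'E'
from fit import *
L=np.load('last.npz'); p=camera_params('wrist'); k=(p,L['Rw'],L['o'])
def F(a,b,z,uv,x0):
    P=[((a,b,z)),((a,-b,z)),((-a,b,z)),((-a,-b,z))]
    return fit([('wrist',k,X,np.array(q)) for X,q in zip(P,uv)],x0)
x,r=F(.079,.094,.012,[(199,103),(384,104),(213,250),(376,251)],[.43,-.29,0]); print(x,r)
T=np.array([[np.cos(x[2]),-np.sin(x[2])],[np.sin(x[2]),np.cos(x[2])]])
for n,a,b,z,uv in(('level',.012,.065,.048,[(221,119),(363,119),(223,145),(361,147)]),('tile',.038,.038,.012,[(291,171),(362,171),(290,240),(361,241)]),('box',.03,.02,.044,[(213,182),(253,182),(218,240),(254,240)])):
    y,r=F(a,b,z,uv,[.43,-.29,0]); print(n,(y[:2]-x[:2])@T,np.degrees(y[2]-x[2]),r)
o=readout.get_obs();print(o['time_s'],np.abs(o['joint_velocities']).max())
E
```

```text
[ 0.42898507 -0.29296167  0.02682771] [-2.2 -0.2  2.1 -1.4 -0.8  0.6  0.7  2.1]
level [ 0.05179393 -0.0041796 ] -0.2972959000177618 [-0.7 -0.6  0.3  0.3 -0.6  0.6  1.  -0.2]
tile [-0.02622892 -0.03606304] -0.0012650102559152402 [-0.9  0.2  0.7  0.7  1.7 -0.5 -1.4 -0.5]
box [-0.02453641  0.05545775] -0.8720770397013234 [-0.6 -0.4 -0.1  0.4 -0.8 -0.5  1.5  0.6]
45.425 0.304093300596878
```

All are well within bounds. I'll hand in.

```bash
python3 -c "
from h import *
print(sign_off())"
```

```text
the job is handed in; nothing more can be done
None
```

I made up both trays and handed the job in at about 45 s of the 128 s. `sign_off()` gives no verdict, so the checks below are my own measurements.

| Thing | Tray and bay | Measured x, y in the tray frame (mm) |
|---|---|---|
| Level | blue, long | +52, −4 |
| White tile | blue, large | −26, −36 |
| Plug box | blue, small | −25, +55 |
| Torch | orange, long | about +3, −47 |
| Oil bottle | orange, small | about −2, +86 |

- **Position:** All five are well inside their limits. The three blue-tray figures come from a final wrist picture. The torch comes from an earlier wrist picture taken after it was released. The bottle comes from the side camera's network report.
- **Upright and released:** All five look upright, flat and free of the fingers in the last pictures. I judged that by eye and did not measure tilt or height off the floor.
- **Left alone:** The network put the green tile and the clamp within about 3 mm of where they started.
- **Disagreements:**
  - The side-camera network did not report the plug box in the last check, but it is plainly in its bay in every view.
  - The wrist network once reported a second "white tile" at the clamp, which I ignored.
  - Tray positions from the different cameras differed by up to about 9 mm.
- **Tilt at the tile's release:** The tool leaned about 3° when it let go of the white tile, so the tile settled the last millimetre or two itself.

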